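Check hose sleeves on the gauge pin, sort them and cover the cleaner

TASK

Check the hose sleeves on the bench one at a time, in the order yellow, green, blue, white, black (not all may be there): slide each down over the gauge pin until it stops, without forcing it. Put every sleeve that goes right down to the plate into the round cleaner, and every one that is stopped part way into the red tray. When all are sorted, set the grey cover on the cleaner so that it sits fully seated and level; leave the other things where they are.

Things in the scene. Friction and masses are not known exactly. Their poses are not given: they have to be found in the camera images.
- sleeve_yellow: yellow hose sleeve: a round tube 40 mm in outer diameter and 32 mm tall with a 22 mm bore open at both ends, standing on the bench. Origin at the centre of its underside, z along the bore. May be absent. A sound one has a straight bore; a crimped one has a narrow waist (13 mm) half way through the bore, which lets only the pin's tip in. The outside shows nothing; which are crimped must be found on the pin.
- sleeve_yellow_mid (a point): centre of the yellow sleeve, on its axis, half way up (16 mm above its underside)
- sleeve_green: green hose sleeve: a round tube 40 mm in outer diameter and 32 mm tall with a 22 mm bore open at both ends, standing on the bench. Origin at the centre of its underside, z along the bore. May be absent. A sound one has a straight bore; a crimped one has a narrow waist (13 mm) half way through the bore, which lets only the pin's tip in. The outside shows nothing; which are crimped must be found on the pin.
- sleeve_green_mid (a point): centre of the green sleeve, on its axis, half way up (16 mm above its underside)
- sleeve_blue: blue hose sleeve: a round tube 40 mm in outer diameter and 32 mm tall with a 22 mm bore open at both ends, standing on the bench. Origin at the centre of its underside, z along the bore. May be absent. A sound one has a straight bore; a crimped one has a narrow waist (13 mm) half way through the bore, which lets only the pin's tip in. The outside shows nothing; which are crimped must be found on the pin.
- sleeve_blue_mid (a point): centre of the blue sleeve, on its axis, half way up (16 mm above its underside)
- sleeve_white: white hose sleeve: a round tube 40 mm in outer diameter and 32 mm tall with a 22 mm bore open at both ends, standing on the bench. Origin at the centre of its underside, z along the bore. May be absent. A sound one has a straight bore; a crimped one has a narrow waist (13 mm) half way through the bore, which lets only the pin's tip in. The outside shows nothing; which are crimped must be found on the pin.
- sleeve_white_mid (a point): centre of the white sleeve, on its axis, half way up (16 mm above its underside)
- sleeve_black: black hose sleeve: a round tube 40 mm in outer diameter and 32 mm tall with a 22 mm bore open at both ends, standing on the bench. Origin at the centre of its underside, z along the bore. May be absent. A sound one has a straight bore; a crimped one has a narrow waist (13 mm) half way through the bore, which lets only the pin's tip in. The outside shows nothing; which are crimped must be found on the pin.
- sleeve_black_mid (a point): centre of the black sleeve, on its axis, half way up (16 mm above its underside)
- gauge: gauge fixed to the bench: an aluminium plate 80 x 80 x 12 mm with one upright brass pin in its middle, 19 mm in diameter and 40 mm tall above the plate (the last 7 mm taper to a 9 mm flat tip). Origin under the plate's centre, z up along the pin. A sound sleeve slides right down to the plate; a crimped one is stopped with its lower edge about 25 mm above the plate.
- gauge_seat (a point): foot of the pin, on its axis, at the plate's top face (12 mm above the bench)
- cleaner: open round parts cleaner fixed to the bench (empty, dry): a round aluminium well 158 mm in outer diameter, 150 mm inside, rim 60 mm above the bench, inner floor 5 mm above it; a grey control box 40 mm high sticks out on its -x side to 121 mm from the axis. Origin on the well's axis at bench level. It has room for three sleeves standing side by side.
- cleaner_rim (a point): centre of the cleaner's mouth, level with its rim, 60 mm above the bench
- reject_tray: red open tray fixed to the bench, 170 x 170 mm outside, walls 5 mm thick and 36 mm high, floor 5 mm thick. Origin under its centre, x and y along its sides. It may stand to the left or the right, with the cleaner on the other side.
- cover: the cleaner's loose cover: a grey disc 168 mm in diameter and 5 mm thick with a 144 mm plug 8 mm deep under it that drops into the well (3 mm play all round, chamfered), and a black upright knob on top, 26 mm in diameter and 32 mm tall. Origin at the centre of the plug's underside, z up; disc from 8 to 13 mm, knob from 13 to 45 mm above it. Seated on the cleaner its origin is 52 mm above the bench. It starts lying on the bench, plug down.
- wrench: bystander: steel open wrench, 160 mm long, lying flat at the far left
- elbow: bystander: brass elbow fitting, about 45 mm, lying on the bench, 26 mm high
- valve: bystander: small steel valve block with a green bar handle, 50 x 75 mm, 82 mm tall
- dial_gauge: bystander: round black and yellow dial gauge lying on its back, 70 mm diameter, 26 mm high, stem to one side
- screw_cup: bystander: blue cup, 70 mm diameter, 60 mm tall

How it is judged:
By the outcome, as a careful person would: the job done as asked, in the order asked, and still so for the second after the job is handed in, with the robot touching nothing.
Of sleeve_yellow, sleeve_green, sleeve_blue, sleeve_white, sleeve_black only 4 to 5 are there at a start; the rules pass over those that are not, and their reading is None.
At some moment in a run one of sleeve_yellow, sleeve_green, sleeve_blue, sleeve_white, sleeve_black, cover may be knocked a few centimetres aside while the robot is not near it.
It also fails if it takes over 210 s, if anything falls off the work surface, if the arm or the gripper's body presses on something with over 40 N, if the wrist force passes 120 N, or if a joint passes its speed limit or range.

ROBOT

A 6-joint arm with a two-finger parallel gripper is mounted at the origin on the work surface. World frame = base frame: x ahead of the robot, y to its left, z up, the work surface at z = 0. Lengths are in m, angles in rad, forces in N, time in s.
With the tool pointing down it reaches from about 0.35 to 0.775 m from the base axis. Payload 7.3 kg.
Tool frame: the origin (TCP) lies at the very end of the fingers, on their centre line; the grasp point (between the pads) lies 19 mm behind it (robot.hold_point_z is the distance from the TCP to the grasp point, in m); y points along the fingers, z is the direction in which the jaws open and shut, and the axes are right-handed (so a half turn about y gives the same grasp; the last joint's range is limited). The gripper opens to 92 mm and grips with 3 to 60 N. Pads are 19 mm wide; open, the fingers measure 130 mm over their backs; the gripper's body (75 mm by 190 mm) begins 47 mm behind the grasp point.
Start: joints at [-1.305, 0.342, 1.524, -0, 1.275, -0.146], TCP at [0.21, -0.481, 0.227] pointing down, gripper open.
Joint ranges: [-2.53, 2.53], [-0.77, 2.02], [0.04, 2.7], [-1, 4.14], [0.28, 2.66], [-3.11, 3.11]. Speed limits (rad/s): [2.57, 2.57, 3.14, 3.14, 3.14, 3.14].

INTERFACE

Orientations are given as [roll, pitch, yaw] about the fixed x, y, z axes, in that order (R = Rz(yaw) Ry(pitch) Rx(roll)).
In Python, from cell import robot gives the robot as it stands.
- The arm moves only by the shell command python3 -m crank 'ROWS' [OPENING] [FORCE]. ROWS is a JSON object of lists of equal length, an entry for each row: "xyz": the shift along the tool's x, y, z in cm, a list of three; "roll": the turn about the tool's y in degrees. A call has 1 to 20 rows; each row shifts and turns the commanded pose from where the row before left it, along the tool's axes as they then stand; what a row does not reach is not made up. A row lasts 1/10 s, in which the tool goes at most 50 mm and 8.59 degrees, less where a joint would pass 70% of its speed; a pose out of reach is approached as far as the arm can. A call is refused whole if a number of a shift passes 5 or a number of a turn 8.59, either way. A call with a gripper value outside its range is refused whole. OPENING is the gripper command: -1 is fully open, 1 is shut, values between are in proportion, set as the call begins (- or left out, the last holds). The fingers move at their own pace and stop on an object; FORCE is the grip in N (left out, the last holds). Time passes only in rows, so rows that do not move let the fingers close. It gives the time, the measured TCP pose, the force and the opening at its end, in the units of the state.
- robot.observe(): the state, without advancing time (a new reading comes with each control period).
- robot.read_camera(name): name is "side" or "top" or "wrist"; returns the picture (384x512x3 uint8, red, green, blue); there is no depth.
- robot.calibration(name): a dict with "intrinsics" (3x3 intrinsics, pixels), "D" ([k1, k2, p1, p2, k3] as OpenCV has them; the pictures are not rectified), "pose" (4x4, takes a point from camera to world coordinates). Camera axes: x right, y down, z forward; pixel columns grow to the right and rows downward; lengths in m; the calibration is good to about 2 mm. A picture is of the moment at which its call begins: read the wrist's pose just before it. calibration takes no time and is no camera call; for the wrist camera it gives the pose at the moment of the call.
- robot.hand_in(): hands the job in, once; it reports no verdict.
The state is a dict: "time": time; "qpos": joint angles; "qvel": joint speeds; "joint_efforts": joint torques, N m; "tool_pos": TCP position; "tool_rot": TCP orientation; "contact_force": force on the tool from outside, world axes, zero at the start; "torque": the same for the moment, N m; "opening": finger opening in m.
Only numpy, scipy, OpenCV 4.12 (cv2) and the standard library are available. Lean on these libraries where they do the work, as an engineer would, in place of code of your own. Each camera call takes 0.05 s, during which the arm holds its last target.

## Working session

There is one attempt and no reset: what is moved stays moved. The work goes in short steps, Python scripts to look and compute and a shell command to move; the robot and the scene stay as the last step left them, time stands still between calls to the robot, and variables do not carry over. Pictures are saved under pics/ and viewed, and the job is handed in when it is done.

```bash
ls; mkdir -p pics
python3 - <<'E'
from cell import robot
import cv2
s=robot.observe(); print(s)
print(robot.hold_point_z)
for n in ['top','side','wrist']:
    c=robot.calibration(n); print(n,c)
    cv2.imwrite(f'pics/{n}0.png',robot.read_camera(n)[:,:,::-1])
E
```

```text
pics
{'time': 0.0, 'qpos': array([-1.30498079e+00,  3.42731382e-01,  1.52503857e+00, -3.06848610e-05,
        1.27542226e+00, -1.46010902e-01]), 'qvel': array([ 0.00080145, -0.00067335,  0.00010516,  0.00057265,  0.00066488,
       -0.00067226]), 'joint_efforts': array([ 1.27474144e-03, -4.31235838e+01, -2.44222194e+01,  7.17946119e-02,
        5.58925141e-02, -1.27024468e-04]), 'tool_pos': array([ 0.21004223, -0.48068669,  0.22603296]), 'tool_rot': array([-1.57238314e+00,  2.03694817e-04, -2.72975742e+00]), 'contact_force': array([0.98623875, 0.02718408, 0.74761217]), 'torque': array([-0.00860655,  0.02249278,  0.02972478]), 'opening': 0.09212950975275813}
0.0188
top {'intrinsics': array([[454.01258944,   0.        , 260.68060991],
       [  0.        , 454.01258944, 187.16486923],
       [  0.        ,   0.        ,   1.        ]]), 'D': array([-0.07682766,  0.        ,  0.        ,  0.        ,  0.        ]), 'pose': array([[ 0.01446051, -0.99875323,  0.0477794 ,  0.54518244],
       [-0.99987945, -0.0141735 ,  0.00634035, -0.01192064],
       [-0.00565525, -0.04786532, -0.9988377
[... 391 characters left out ...]
3223],
       [-0.66796694,  0.4024094 , -0.62600866,  0.69961107],
       [ 0.00915661, -0.83668576, -0.54760669,  0.69528663],
       [ 0.        ,  0.        ,  0.        ,  1.        ]])}
wrist {'intrinsics': array([[291.82883494,   0.        , 251.63586336],
       [  0.        , 291.82883494, 194.97581258],
       [  0.        ,   0.        ,   1.        ]]), 'D': array([-0.05453779,  0.        ,  0.        ,  0.        ,  0.        ]), 'pose': array([[ 0.40013352, -0.87689905, -0.26634794,  0.28181819],
       [-0.91645494, -0.38345508, -0.11433518, -0.44940015],
       [-0.00187206,  0.28984523, -0.9570717 ,  0.3832517 ],
       [ 0.        ,  0.        ,  0.        ,  1.        ]])}
```

View pics/top0.png

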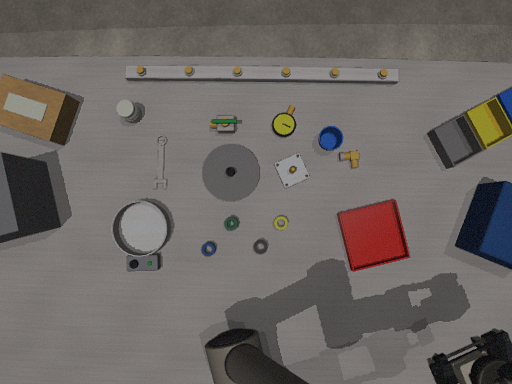

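View pics/side0.png

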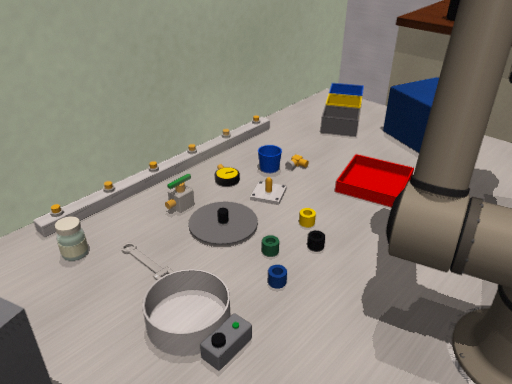

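View pics/wrist0.png

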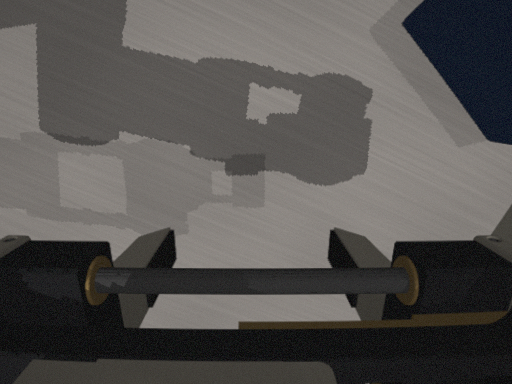

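```bash
cat > h.py <<'E'
import numpy as np, cv2
from cell import robot
def plane(cam,uv,z,cal=None):
    c=cal or robot.calibration(cam)
    uv=np.array(uv,float).reshape(-1,1,2)
    n=cv2.undistortPoints(uv,c['intrinsics'],c['D']).reshape(-1,2)
    d=np.c_[n,np.ones(len(n))]@c['pose'][:3,:3].T; o=c['pose'][:3,3]
    return o+d*((z-o[2])/d[:,2])[:,None]
def proj(cam,P,cal=None):
    c=cal or robot.calibration(cam)
    T=np.linalg.inv(c['pose']); P=np.array(P,float).reshape(-1,3)
    r,_=cv2.Rodrigues(T[:3,:3])
    return cv2.projectPoints(P,r,T[:3,3],c['intrinsics'],c['D'])[0].reshape(-1,2)
def mask(img,col):
    h=cv2.cvtColor(img,cv2.COLOR_RGB2HSV); H,S,V=[h[...,i].astype(int) for i in range(3)]
    return {'yellow':(abs(H-28)<8)&(S>130)&(V>90),'green':(H>60)&(H<90)&(S>90),'blue':(H>105)&(H<125)&(S>120),
      'black':(V<60)&(S<90),'red':((H<6)|(H>174))&(S>150)}[col].astype(np.uint8)
def blobs(img,col,amin=30):
    n,l,st,ce=cv2.connectedComponentsWithStats(mask(img,col))
    return [(st[i].tolist(),ce[i].round(1).tolist()) for i in range(1,n) if st[i][4]>=amin]
def st():
    s=robot.observe(); print('t',round(s['time'],2),'p',s['tool_pos'].round(4),'rot',s['tool_rot'].round(4),'F',s['contact_force'].round(1),'open',round(s['opening'],4),'q',s['qpos'].round(2)); return s
def ring(img,uv,hi,k=6,r=22):
    """crop enlarge"""
    u,v=map(int,uv); c=img[max(0,v-r):v+r,max(0,u-r):u+r]
    return cv2.resize(c,None,fx=k,fy=k,interpolation=cv2.INTER_CUBIC)
def go(x,y,z,yaw=None):
    """needed shift in tool axes (cm) at present attitude, from measured"""
    s=robot.observe(); d=np.array([x,y,z])-s['tool_pos']
    r=s['tool_rot']; 
    from scipy.spatial.transform import Rotation as R
    M=R.from_euler('xyz',r).as_matrix()
    print('shift cm',(M.T@d*100).round(2), 'world d',d.round(4))
    if yaw is not None: print('roll deg',round(-np.degrees((yaw-r[2]+np.pi)%(2*np.pi)-np.pi),2))
E
python3 - <<'E'
from h import *
img=cv2.imread('pics/top0.png')[:,:,::-1].copy()
for c in ['yellow','green','blue','black','red']:
    print(c,blobs(img,c))
a=img[100:280,90:420]; cv2.imwrite('pics/top0z.png',cv2.resize(a,None,fx=2.4,fy=2.4,interpolation=cv2.INTER_CUBIC)[:,:,::-1])
E
```

```text
yellow [([467, 97, 45, 52, 979], [486.8, 123.0]), ([274, 114, 20, 21, 325], [283.4, 123.6]), ([345, 151, 14, 8, 64], [353.2, 154.9]), ([274, 216, 14, 14, 91], [280.5, 222.5])]
green [([212, 119, 25, 4, 98], [224.2, 120.5]), ([225, 217, 13, 13, 91], [230.9, 222.7])]
blue [([497, 88, 15, 35, 280], [506.3, 102.0]), ([319, 126, 24, 24, 466], [330.4, 137.8]), ([456, 181, 56, 88, 2771], [491.9, 224.8]), ([202, 243, 13, 13, 83], [207.8, 248.9])]
black [([148, 79, 249, 5, 386], [269.1, 80.5]), ([272, 116, 15, 21, 42], [276.7, 129.7]), ([454, 116, 28, 48, 401], [467.8, 137.9]), ([427, 129, 27, 40, 332], [439.7, 148.8]), ([218, 130, 17, 3, 34], [226.5, 131.4]), ([0, 153, 61, 90, 3361], [30.0, 196.0]), ([226, 167, 10, 10, 72], [230.2, 171.2]), ([113, 203, 32, 52, 271], [121.6, 231.7]), ([153, 203, 18, 45, 127], [165.3, 223.8]), ([254, 240, 13, 14, 67], [260.3, 245.7]), ([152, 253, 9, 16, 47], [158.0, 259.6]), ([129, 259, 10, 10, 63], [133.5, 263.6]), ([205, 328, 104, 56, 2608], [251.6, 359.5]), ([428, 329, 84, 55, 2550], [478.2, 361.0])]
red [([339, 200, 71, 71, 3483], [373.6, 235.4])]
```

View pics/top0z.png

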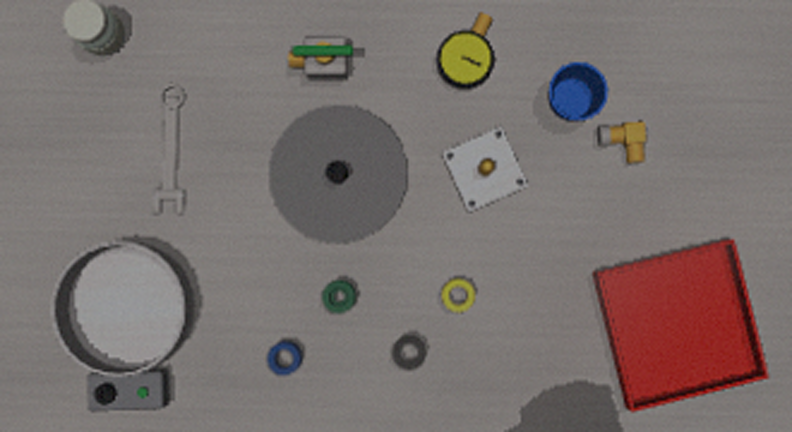

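Run:
```python
from h import *
f=lambda x,y:(90+x/2.4,100+y/2.4)
for n,uv,z in [('yellow',(281,222.5),.032),('green',(230.9,222.9),.032),('blue',(208.2,248.7),.032),('black',(260.5,246),.032),
 ('cleaner',f(121.5,308),.06),('pin',f(487.5,165),.052),('plate',f(485.5,170),.012),('cover',f(338.5,174),.013),('knob',f(336.5,172),.045),('valve',f(325,55),.08),('dial',f(466,59),.026),('cup',f(578,91),.06)]:
    p=plane('top',uv,z)[0]; print(n,np.round(uv,1),p.round(4),round(float(np.hypot(*p[:2])),3))
t=plane('top',[f(595,270),f(733,239),f(766,376),f(630,410)],.036); print(t.round(3),t.mean(0),np.linalg.norm(t-np.roll(t,1,0),axis=1))
side=cv2.imread('pics/side0.png')
cv2.imwrite('pics/side0z.png',cv2.resize(side[140:370,120:430],None,fx=2.5,fy=2.5,interpolation=cv2.INTER_CUBIC))
```

```text
yellow [281.  222.5] [ 0.5074 -0.0628  0.032 ] 0.511
green [230.9 222.9] [0.5042 0.0794 0.032 ] 0.51
blue [208.2 248.7] [0.43   0.1427 0.032 ] 0.453
black [260.5 246. ] [ 0.4401 -0.0056  0.032 ] 0.44
cleaner [140.6 228.3] [0.4857 0.3299 0.06  ] 0.587
pin [293.1 168.8] [ 0.6591 -0.0942  0.052 ] 0.666
plate [292.3 170.8] [ 0.6566 -0.0945  0.012 ] 0.663
cover [231.  172.5] [0.6492 0.0828 0.013 ] 0.654
knob [230.2 171.7] [0.6489 0.0829 0.045 ] 0.654
valve [225.4 122.9] [0.7812 0.0961 0.08  ] 0.787
dial [284.2 124.6] [ 0.7888 -0.0688  0.026 ] 0.792
cup [330.8 137.9] [ 0.7467 -0.1987  0.06  ] 0.773
[[ 0.538 -0.224  0.036]
 [ 0.577 -0.388  0.036]
 [ 0.415 -0.428  0.036]
 [ 0.374 -0.267  0.036]] [ 0.47586771 -0.32678371  0.036     ] [0.16979848 0.16895619 0.16667456 0.16699287]
```

View pics/side0z.png

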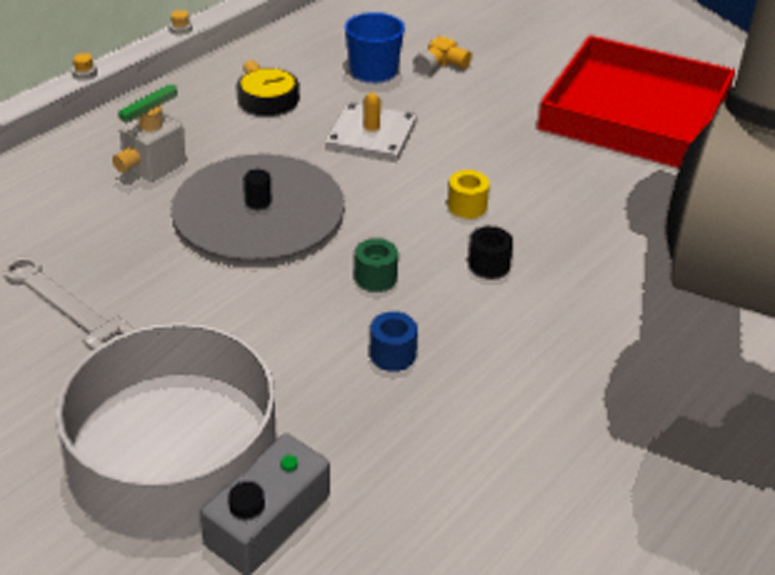

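```bash
python3 -m crank '{"xyz":[[0,0,0],[0,0,0],[0,0,0]],"roll":[7.87,7.87,7.87]}' -1 15
python3 -m crank '{"xyz":[[-2,0.5,-3],[-2,0.5,-3],[-2,0.5,-3],[-2,0.5,-3],[-2,0.5,-3],[-2,0.5,-3],[-2,0.5,-3],[-2,0.5,-3],[-2,0.5,-3],[-2,0.5,-3],[-2,0.5,-3],[-2,0.5,-3],[-2,0.5,-3],[-2,0.5,-3],[-0.5,0,0],[0,0,0],[0,0,0]],"roll":[0,0,0,0,0,0,0,0,0,0,0,0,0,0,0,0,0]}'
python3 - <<'E'
from h import *
st(); go(.507,-.063,.15,-np.pi)
cal=robot.calibration('wrist'); i=robot.read_camera('wrist'); cv2.imwrite('pics/w1.png',i[:,:,::-1])
print(proj('wrist',[[.5074,-.0628,.032],[.6591,-.0942,.052]],cal)); st()
E
```

```text
time: 0.45
tool_pos: [0.2101, -0.4809, 0.2264]
tool_rot: [-1.571, -0.0, 3.136]
contact_force: [-0.0, 1.0, 0.6]
opening: 0.0917
time: 2.15
tool_pos: [0.4948, -0.0619, 0.1566]
tool_rot: [-1.571, -0.001, 3.141]
contact_force: [-0.1, 0.4, -0.3]
opening: 0.0919
t 2.15 p [ 0.4948 -0.0619  0.1566] rot [-1.5705e+00 -6.0000e-04  3.1409e+00] F [-0.1  0.4 -0.3] open 0.0919 q [-0.28  0.37  1.7  -0.    1.08  1.29]
shift cm [-1.22  0.66  0.11] world d [ 0.0122 -0.0011 -0.0066]
roll deg -0.04
[[252.75022991 175.76323175]
 [292.37102589  -4.32951547]]
t 2.2 p [ 0.4947 -0.0621  0.1568] rot [-1.5705e+00 -4.0000e-04  3.1402e+00] F [-0.   0.5  0.5] open 0.0918 q [-0.28  0.36  1.7  -0.    1.08  1.29]
```

View pics/w1.png

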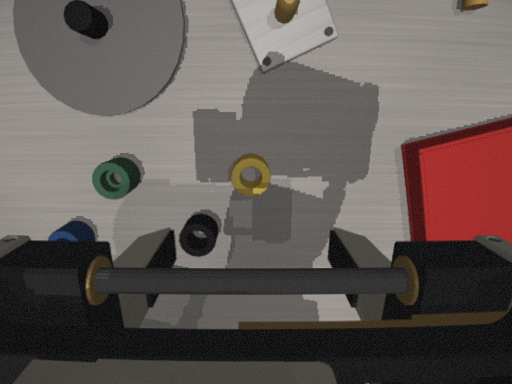

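```bash
python3 -m crank '{"xyz":[[-0.65,0,0],[-0.6,0,0],[0,3,0],[0,3,0],[0,3,0],[0,3,0],[0,2,0],[0,0,0]],"roll":[0,0,0,0,0,0,0,0]}' -0.4
python3 - <<'E'
from h import *
st(); go(.5074,-.062,.006,-np.pi)
cv2.imwrite('pics/w2.png',robot.read_camera('wrist')[:,:,::-1])
E
```

```text
time: 3.0
tool_pos: [0.5063, -0.0612, 0.0143]
tool_rot: [-1.572, -0.005, 3.141]
contact_force: [0.1, 0.3, 0.8]
opening: 0.0642
t 3.0 p [ 0.5063 -0.0612  0.0143] rot [-1.5721 -0.0049  3.1405] F [0.1 0.3 0.8] open 0.0642 q [-0.27  0.59  1.8  -0.    0.75  1.3 ]
shift cm [-0.12  0.83  0.08] world d [ 0.0011 -0.0008 -0.0083]
roll deg -0.06
```

View pics/w2.png

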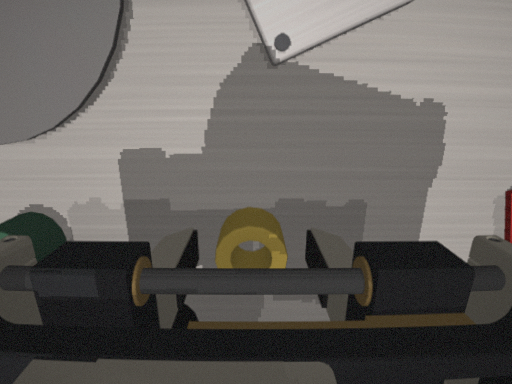

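```bash
python3 -m crank '{"xyz":[[-0.1,0.45,0],[0,0.4,0],[0,0,0]],"roll":[0,0,0]}' 
python3 -m crank '{"xyz":[[0,0,0],[0,0,0],[0,0,0],[0,0,0],[0,0,0],[0,0,0],[0,0,0],[0,0,0]],"roll":[0,0,0,0,0,0,0,0]}' 1 15
python3 -m crank '{"xyz":[[0,-3,0],[0,-3,0],[0,-3,0],[0,-2,0],[0,0,0],[0,0,0]],"roll":[0,0,0,0,0,0]}'
python3 - <<'E'
from h import *
st(); go(.659,-.0943,.09,-np.pi)
cal=robot.calibration('wrist');cv2.imwrite('pics/w3.png',robot.read_camera('wrist')[:,:,::-1])
s=robot.observe()['tool_pos']
print(proj('wrist',[s+[0,0,.0275],s+[0,0,-.005],[.6591,-.0942,.052]],cal))
cv2.imwrite('pics/s3.png',robot.read_camera('side')[:,:,::-1])
E
```

```text
time: 3.35
tool_pos: [0.5091, -0.0613, 0.0086]
tool_rot: [-1.57, 0.001, 3.141]
contact_force: [-0.1, -0.3, 0.3]
opening: 0.0645
time: 4.15
tool_pos: [0.5089, -0.0612, 0.0084]
tool_rot: [-1.571, 0.0, 3.141]
contact_force: [-0.7, 0.9, 4.0]
opening: 0.0384
time: 4.75
tool_pos: [0.5083, -0.0611, 0.1174]
tool_rot: [-1.571, -0.001, 3.141]
contact_force: [-0.6, 0.0, -1.9]
opening: 0.0392
t 4.75 p [ 0.5083 -0.0611  0.1174] rot [-1.5709e+00 -7.0000e-04  3.1413e+00] F [-0.6  0.  -1.9] open 0.0392 q [-0.27  0.44  1.71 -0.    0.99  1.3 ]
shift cm [-15.07   2.73   3.31] world d [ 0.1507 -0.0332 -0.0274]
roll deg -0.02
[[251.72665512 269.02320927]
 [251.75183093 240.8353722 ]
 [300.78165806  -3.10339129]]
```

View pics/w3.png

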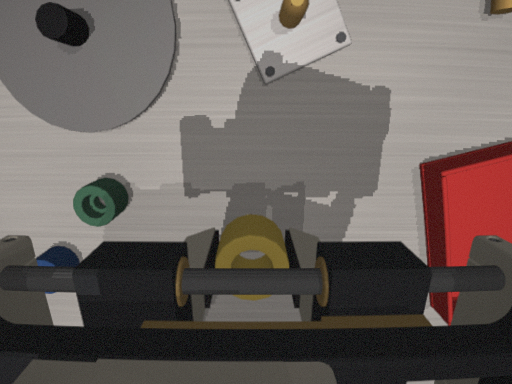

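View pics/s3.png

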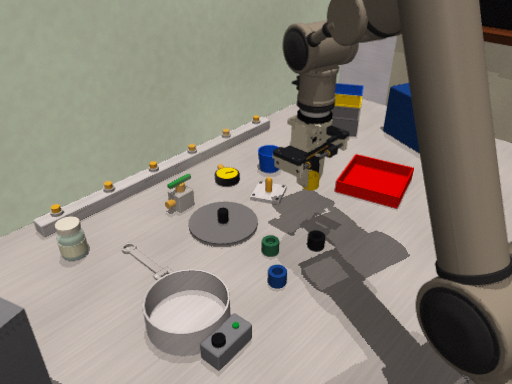

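```bash
python3 -m crank '{"xyz":[[-2.5,0,0.8],[-2.5,0,0.8],[-2.5,0,0.8],[-2,0,0.9],[0,0,0],[0,0,0]],"roll":[0,0,0,0,0,0]}'
cat >> h.py <<'E'
def pinlook(name,bot=.0085,up=3):
    cal=robot.calibration('wrist'); img=robot.read_camera('wrist'); s=st()['tool_pos']
    big=cv2.resize(img[0:330,130:400],None,fx=up*.6,fy=up*.6,interpolation=cv2.INTER_CUBIC)
    cv2.imwrite(f'pics/{name}.png',big[:,:,::-1]); return cal,img,s
E
python3 - <<'E'
from h import *
cal,img,s=pinlook('w4')
print(proj('wrist',[[.659,-.0943,.052],[.657,-.0945,.012]],cal))
th=np.linspace(0,2*np.pi,60)
big=cv2.resize(img,(1024,768),interpolation=cv2.INTER_CUBIC)[:,:,::-1].copy()
def circ(c,r,col):
    P=np.c_[c[0]+r*np.cos(th),c[1]+r*np.sin(th),0*th+c[2]]
    cv2.polylines(big,[(proj('wrist',P,cal)*2+.5).astype(int)],True,col,1)
circ(s+[0,0,.0235],.020,(255,0,255)); circ(s+[0,0,.0235],.011,(255,0,255)); circ([.6585,-.0943,.052],.0045,(0,0,255)); circ([.6585,-.0943,.012],.0095,(0,0,255))
cv2.imwrite('pics/w4b.png',big[0:600,200:824])
E
```

```text
time: 5.45
tool_pos: [0.6026, -0.094, 0.1162]
tool_rot: [-1.572, -0.004, 3.141]
contact_force: [-0.2, -0.0, -1.5]
opening: 0.0391
t 5.5 p [ 0.6024 -0.0937  0.1167] rot [-1.5717 -0.0034  3.1414] F [ 0.1 -0.2 -1.9] open 0.039 q [-0.28  0.6   1.42 -0.    1.12  1.29]
[[252.43883729 136.88381533]
 [252.62374478 134.51896626]]
```

View pics/w4b.png

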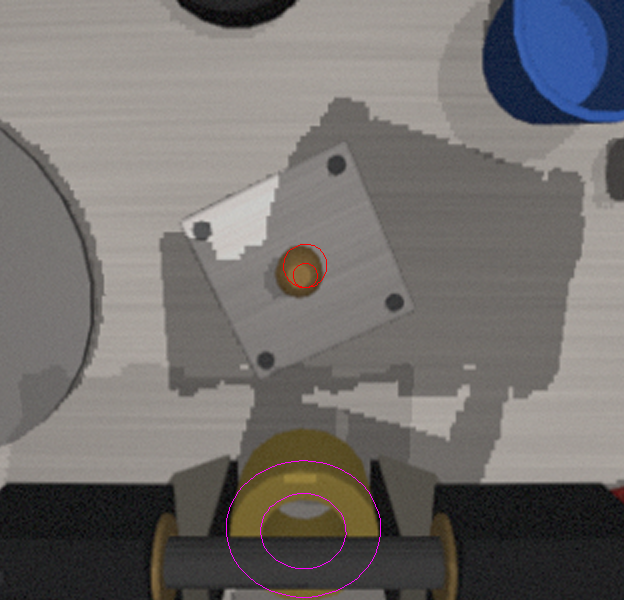

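```bash
cat >> h.py <<'E'
def overlay(name,circs,crop,k=6,cam='wrist',cal=None,img=None):
    """circs: (center,r,bgr); crop u0,v0,u1,v1"""
    if img is None: cal=robot.calibration(cam); img=robot.read_camera(cam)
    u0,v0,u1,v1=crop
    b=cv2.resize(img[v0:v1,u0:u1],None,fx=k,fy=k,interpolation=cv2.INTER_CUBIC)[:,:,::-1].copy()
    th=np.linspace(0,2*np.pi,80)
    for c,r,col in circs:
        P=np.c_[c[0]+r*np.cos(th),c[1]+r*np.sin(th),0*th+c[2]]
        q=(proj(cam,P,cal)+.5-[u0,v0])*k-.5
        cv2.polylines(b,[np.round(q).astype(int)],True,col,1)
    cv2.imwrite(f'pics/{name}.png',b)
E
python3 - <<'E'
from h import *
cal=robot.calibration('wrist'); img=robot.read_camera('wrist'); s=st()['tool_pos']
R=(0,0,255);G=(255,0,255)
px,py=.6594,-.0925
overlay('w5',[([px,py,.052],.0045,R),([px,py,.045],.0095,R),([px,py,.012],.0095,R)],(205,90,305,190),6,'wrist',cal,img)
sx,sy=s[0]-.0025,s[1]
overlay('w6',[([sx,sy,s[2]+.0235],.020,G),([sx,sy,s[2]+.0235],.011,G),([sx,sy,s[2]-.0085],.020,G)],(205,195,305,295),6,'wrist',cal,img)
a=np.hstack([cv2.imread('pics/w5.png'),cv2.imread('pics/w6.png')]);cv2.imwrite('pics/w56.png',cv2.resize(a,(800,400)))
E
```

```text
t 5.55 p [ 0.6024 -0.0937  0.1172] rot [-1.5716e+00 -2.7000e-03  3.1414e+00] F [-0.9 -0.7 -0.5] open 0.039 q [-0.28  0.6   1.42 -0.    1.12  1.29]
```

View pics/w56.png

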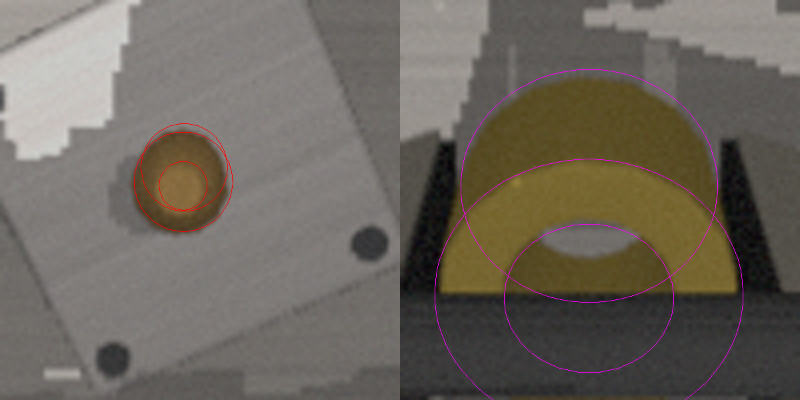

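```bash
python3 -m crank '{"xyz":[[-2,0,-0.1],[-2,0,0],[-1.9,0,0],[0,0,0],[0,2,0],[0,2,0],[0,0.6,0],[0,0,0],[0,0,0]],"roll":[0,0,0,0,0,0,0,0,0]}'
python3 - <<'E'
from h import *
st(); go(.6617,-.0926,.055)
cal=robot.calibration('wrist'); img=robot.read_camera('wrist'); s=robot.observe()['tool_pos']
R=(0,0,255);G=(255,0,255)
px,py=.659,-.0925; sx,sy=s[0]-.0025,s[1]
overlay('w7',[([px,py,.052],.0045,R),([px,py,.012],.0095,R),([sx,sy,s[2]+.0235],.020,G),([sx,sy,s[2]+.0235],.011,G),([sx,sy,s[2]-.0085],.020,G)],(190,150,320,300),5,'wrist',cal,img)
E
```

```text
time: 6.45
tool_pos: [0.6629, -0.0933, 0.0732]
tool_rot: [-1.57, 0.001, 3.141]
contact_force: [-0.1, 0.5, -0.9]
opening: 0.039
t 6.45 p [ 0.6629 -0.0933  0.0732] rot [-1.5704e+00  1.0000e-03  3.1413e+00] F [-0.1  0.5 -0.9] open 0.039 q [-0.25  0.74  1.27 -0.    1.13  1.32]
shift cm [ 0.12  1.82 -0.07] world d [-0.0012  0.0007 -0.0182]
```

View pics/w7.png

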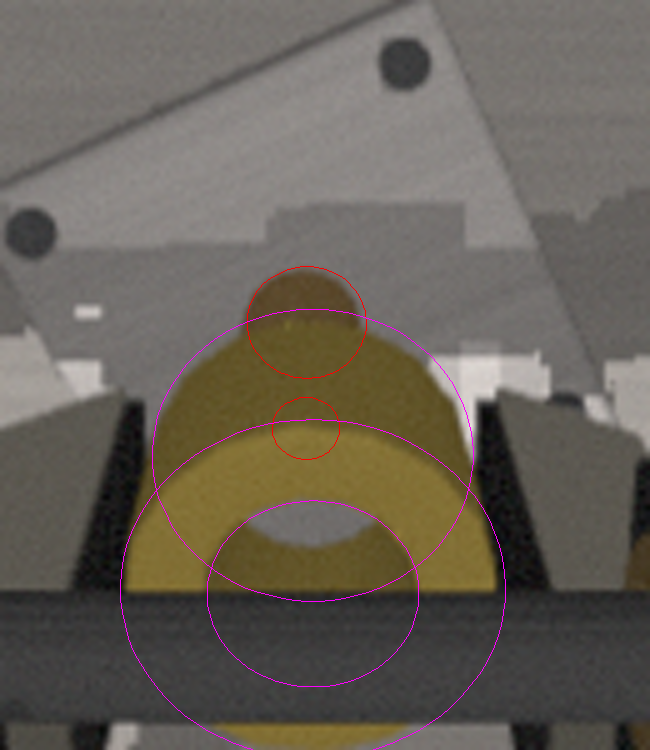

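```bash
python3 -m crank '{"xyz":[[0.1,0,-0.11],[0,0.7,0],[0,0.5,0],[0,0.4,0],[0,0,0]],"roll":[0,0,0,0,0]}' 
python3 -m crank '{"xyz":[[0,0.3,0],[0,0.3,0],[0,0,0]],"roll":[0,0,0]}' 
python3 -m crank '{"xyz":[[0,0.2,0],[0,0.2,0],[0,0,0]],"roll":[0,0,0]}'
```

```text
time: 7.0
tool_pos: [0.6612, -0.092, 0.0551]
tool_rot: [-1.571, -0.002, 3.141]
contact_force: [-0.5, -0.5, -1.5]
opening: 0.0388
time: 7.3
tool_pos: [0.6615, -0.0921, 0.0497]
tool_rot: [-1.571, -0.001, 3.141]
contact_force: [0.4, 0.1, -1.6]
opening: 0.0389
time: 7.6
tool_pos: [0.6616, -0.0921, 0.0459]
tool_rot: [-1.571, -0.001, 3.141]
contact_force: [0.1, 0.6, -0.9]
opening: 0.0389
```

```bash
python3 -m crank '{"xyz":[[0,0.15,0],[0,0.15,0],[0,0,0]],"roll":[0,0,0]}' 
python3 -m crank '{"xyz":[[0,0.15,0],[0,0.15,0],[0,0,0]],"roll":[0,0,0]}'
```

```text
time: 7.9
tool_pos: [0.6616, -0.0921, 0.0429]
tool_rot: [-1.571, -0.0, 3.141]
contact_force: [0.9, 0.3, -1.8]
opening: 0.0388
time: 8.2
tool_pos: [0.6616, -0.0921, 0.0399]
tool_rot: [-1.571, -0.001, 3.141]
contact_force: [-0.9, 0.6, -0.9]
opening: 0.0388
```

```bash
python3 -m crank '{"xyz":[[0,0.4,0],[0,0.4,0],[0,0.4,0],[0,0.3,0],[0,0,0]],"roll":[0,0,0,0,0]}' 
python3 -m crank '{"xyz":[[0,0.15,0],[0,0.15,0],[0,0,0]],"roll":[0,0,0]}' 
python3 -m crank '{"xyz":[[0,0.1,0],[0,0.1,0],[0,0,0]],"roll":[0,0,0]}'
```

```text
time: 8.7
tool_pos: [0.6614, -0.0921, 0.0244]
tool_rot: [-1.571, -0.001, 3.141]
contact_force: [-0.1, -0.7, -1.5]
opening: 0.0391
time: 9.0
tool_pos: [0.6617, -0.0921, 0.0221]
tool_rot: [-1.571, -0.0, 3.141]
contact_force: [-0.7, 0.4, -1.6]
opening: 0.039
time: 9.3
tool_pos: [0.6619, -0.0922, 0.0205]
tool_rot: [-1.571, 0.0, 3.141]
contact_force: [0.1, -0.1, 0.2]
opening: 0.0385
```

```bash
python3 -m crank '{"xyz":[[0,0.1,0],[0,0,0]],"roll":[0,0]}'
python3 - <<'E'
from h import *
cv2.imwrite('pics/s8.png',cv2.resize(robot.read_camera('side')[120:240,200:360],None,fx=4,fy=4)[:,:,::-1])
E
```

```text
time: 9.5
tool_pos: [0.6619, -0.0922, 0.0204]
tool_rot: [-1.571, 0.001, 3.141]
contact_force: [-3.1, 0.7, 6.7]
opening: 0.0387
```

View pics/s8.png

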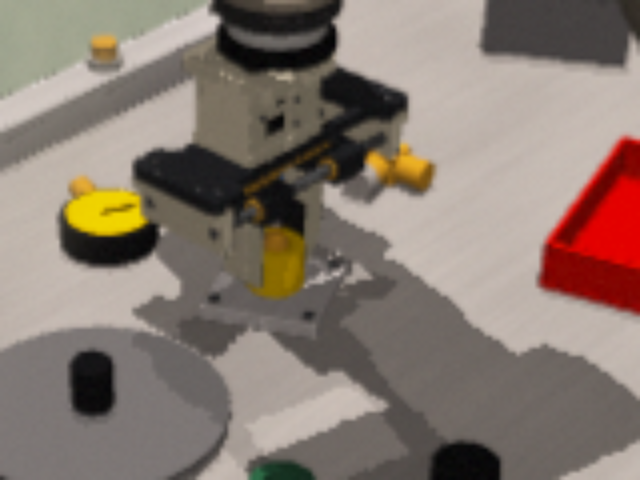

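```bash
python3 -m crank '{"xyz":[[0,-1,0],[0,-2,0],[0,-3,0],[0,-3,0],[0,-2,0],[0,0,0]],"roll":[0,0,0,0,0,0]}' 
python3 -m crank '{"xyz":[[1,0,-3],[1,0,-3],[1,0,-3],[1,0,-3],[1,0,-3],[1,0,-3],[1,0,-3],[1,0,-3],[1,0,-3],[1,0,-3],[1,0,-3],[1,0,-3],[0,0,0],[0,0,0]],"roll":[0,0,0,0,0,0,0,0,0,0,0,0,0,0]}'
python3 - <<'E'
from h import *
st()
cal=robot.calibration('wrist'); img=robot.read_camera('wrist')
R=(0,0,255);G=(255,0,255)
x,y=.4857,.3299
overlay('w9',[([x,y,.06],.075,R),([x,y,.06],.079,G)],(0,0,512,384),1.5,'wrist',cal,img)
E
```

```text
time: 10.15
tool_pos: [0.6638, -0.0926, 0.1333]
tool_rot: [-1.569, 0.007, 3.141]
contact_force: [1.0, 0.1, -0.2]
opening: 0.0385
time: 11.55
tool_pos: [0.5411, 0.2681, 0.128]
tool_rot: [-1.57, -0.002, -3.14]
contact_force: [0.6, -0.5, -1.7]
opening: 0.0386
t 11.55 p [0.5411 0.2681 0.128 ] rot [-1.5698e+00 -1.6000e-03 -3.1402e+00] F [ 0.6 -0.5 -1.7] open 0.0386 q [ 0.33  0.57  1.43 -0.    1.14  1.9 ]
```

View pics/w9.png

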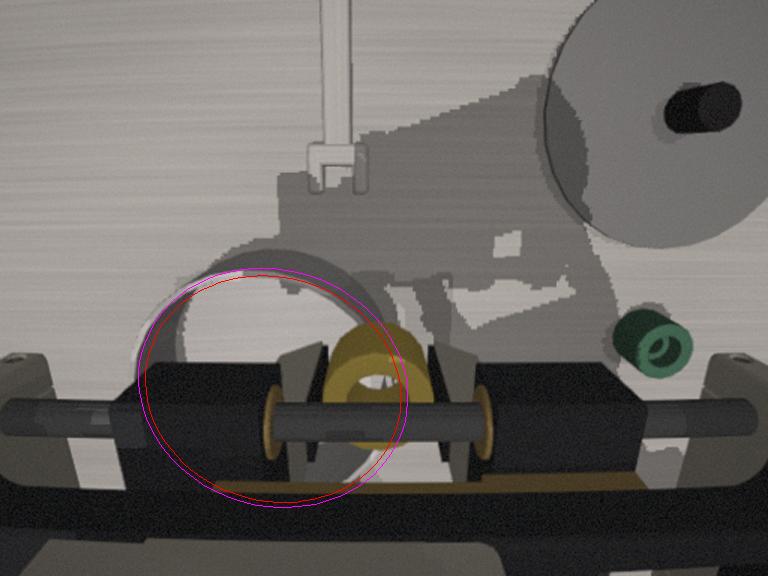

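Run:
```python
from h import *
st()
cal=robot.calibration('wrist'); img=robot.read_camera('wrist')
R=(0,0,255);G=(255,0,255)
x,y=.4857,.3299
overlay('w10',[([x,y,.06],.075,R),([x,y,.06],.079,G)],(70,150,290,260),3.5,'wrist',cal,img)
```

```text
t 11.6 p [0.5415 0.2674 0.1282] rot [-1.5698e+00 -1.3000e-03 -3.1415e+00] F [-0.6 -0.3 -1.3] open 0.039 q [ 0.33  0.57  1.43 -0.    1.14  1.9 ]
```

View pics/w10.png

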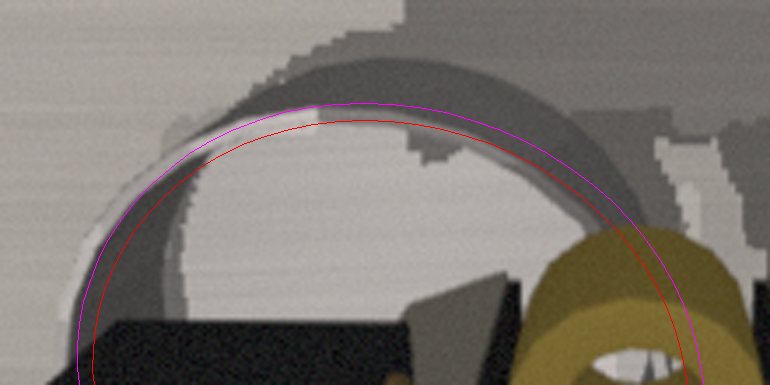

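```bash
python3 -m crank '{"xyz":[[0.43,0,-2.3],[0.45,0,-2.4],[0.45,0,-2.37],[0,0,0],[0,0,0]],"roll":[0,0,0,0,0]}'
python3 - <<'E'
from h import *
st();go(.528,.3385,.0155)
cal=robot.calibration('wrist'); img=robot.read_camera('wrist')
R=(0,0,255);G=(255,0,255)
x,y=.4855,.3325
overlay('w11',[([x,y,.06],.075,R),([x,y,.06],.079,G)],(0,0,512,384),1.5,'wrist',cal,img)
E
```

```text
time: 12.15
tool_pos: [0.5289, 0.3377, 0.1288]
tool_rot: [-1.57, -0.0, 3.141]
contact_force: [0.7, 0.1, -1.3]
opening: 0.0387
t 12.15 p [0.5289 0.3377 0.1288] rot [-1.570e+00 -3.000e-04  3.141e+00] F [ 0.7  0.1 -1.3] open 0.0387 q [ 0.45  0.61  1.36 -0.    1.17  2.02]
shift cm [ 0.08 11.33 -0.09] world d [-0.0009  0.0008 -0.1133]
```

View pics/w11.png

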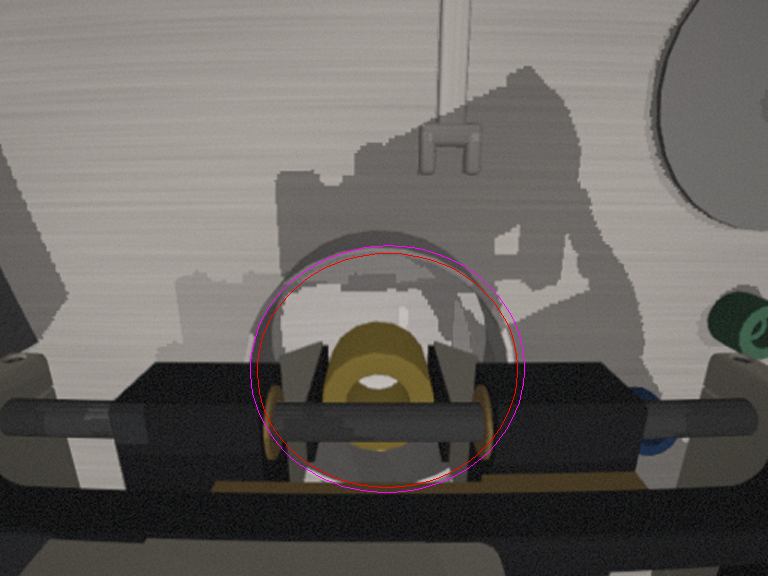

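```bash
python3 -m crank '{"xyz":[[0.15,0,-0.05],[0,2.5,0],[0,2.5,0],[0,2.5,0],[0,2,0],[0,1,0],[0,0.5,0],[0,0,0]],"roll":[0,0,0,0,0,0,0,0]}' 
python3 -m crank '{"xyz":[[0,0.15,0],[0,0.1,0],[0,0,0]],"roll":[0,0,0]}'
```

```text
time: 13.0
tool_pos: [0.5273, 0.3387, 0.0192]
tool_rot: [-1.571, -0.0, 3.141]
contact_force: [-0.4, 0.4, -0.9]
opening: 0.0389
time: 13.3
tool_pos: [0.5274, 0.3392, 0.0173]
tool_rot: [-1.571, 0.001, 3.141]
contact_force: [-0.3, -0.0, -0.6]
opening: 0.039
```

```bash
python3 -m crank '{"xyz":[[0,0.15,0],[0,0.1,0],[0,0.1,0],[0,0,0]],"roll":[0,0,0,0]}'
python3 -m crank '{"xyz":[[0,0,0],[0,0,0],[0,0,0],[0,0,0]],"roll":[0,0,0,0]}' -0.12
```

```text
time: 13.7
tool_pos: [0.5271, 0.3391, 0.0134]
tool_rot: [-1.571, 0.0, 3.141]
contact_force: [-0.2, -0.2, 1.1]
opening: 0.0385
time: 14.1
tool_pos: [0.5272, 0.3391, 0.0132]
tool_rot: [-1.571, 0.0, 3.141]
contact_force: [-0.6, -1.3, 0.4]
opening: 0.0514
```

Seated on the floor and released. Rise and look.

```bash
python3 -m crank '{"xyz":[[0,-1,0],[0,-2,0],[0,-3,0],[0,-3,0],[0,-3,0],[0,-1,0],[0,0,4],[0,0,4],[0,0,4],[0,0,4],[0,0,0]],"roll":[0,0,0,0,0,0,0,0,0,0,0]}'
python3 - <<'E'
from h import *
st()
i=robot.read_camera('top'); cv2.imwrite('pics/t12.png',cv2.resize(i[90:290,90:420],None,fx=2.4,fy=2.4,interpolation=cv2.INTER_CUBIC)[:,:,::-1])
E
```

```text
time: 15.2
tool_pos: [0.5267, 0.175, 0.1428]
tool_rot: [-1.569, -0.001, 3.137]
contact_force: [-0.4, -0.2, 0.1]
opening: 0.0514
t 15.2 p [0.5267 0.175  0.1428] rot [-1.5691e+00 -1.4000e-03  3.1370e+00] F [-0.4 -0.2  0.1] open 0.0514 q [ 0.18  0.48  1.56 -0.    1.11  1.76]
```

View pics/t12.png

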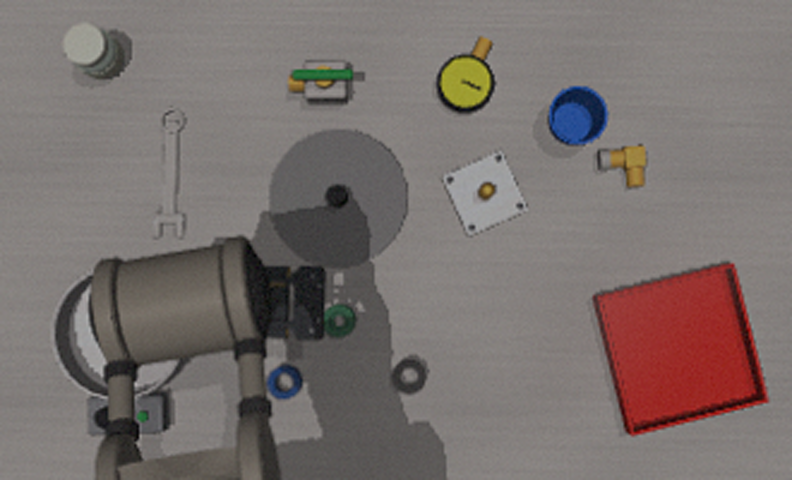

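```bash
python3 -m crank '{"xyz":[[0.8,0,3.1],[0.8,0,3.1],[0.74,0,3.1],[0,2,0],[0,2,0],[0,2,0],[0,0,0],[0,0,0]],"roll":[0,0,0,0,0,0,0,0]}' -0.4
python3 - <<'E'
from h import *
cal=robot.calibration('wrist'); img=robot.read_camera('wrist'); s=st()['tool_pos']
G=(255,0,255);R=(0,0,255)
x,y=.5032,.0812
overlay('w13',[([x,y,.032],.020,G),([x,y,.032],.011,G),([x,y,0],.02,R)],(150,150,350,300),4,'wrist',cal,img)
E
```

```text
time: 16.05
tool_pos: [0.5037, 0.0869, 0.0832]
tool_rot: [-1.571, -0.001, -3.141]
contact_force: [0.6, 0.7, 0.7]
opening: 0.0643
t 16.1 p [0.5042 0.0868 0.0838] rot [-1.5708e+00  9.0000e-04 -3.1409e+00] F [0.1 1.2 0.7] open 0.0643 q [0.02 0.48 1.75 0.   0.91 1.59]
```

View pics/w13.png

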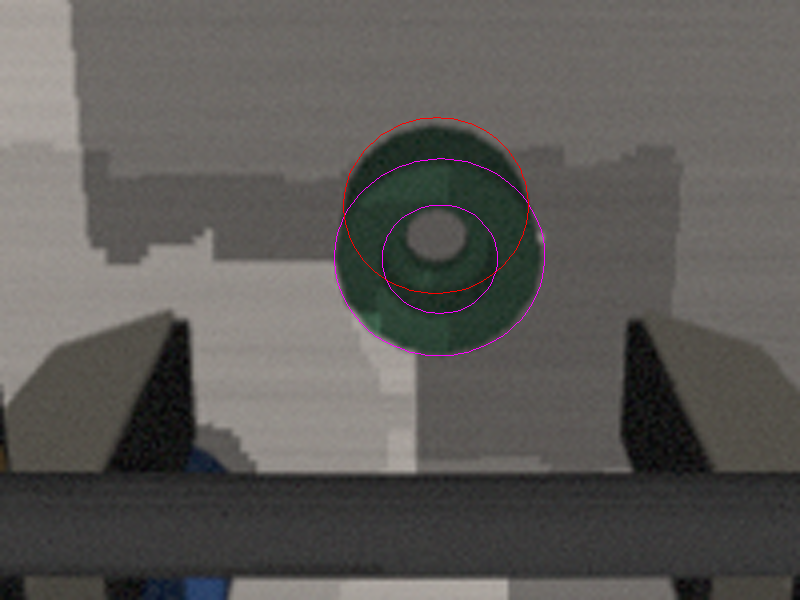

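```bash
python3 -m crank '{"xyz":[[0.1,0,0.5],[0,2.5,0],[0,2.5,0],[0,1.5,0],[0,0.6,0],[0,0.4,0],[0,0,0]],"roll":[0,0,0,0,0,0,0]}' 
python3 -m crank '{"xyz":[[0,0,0],[0,0,0],[0,0,0],[0,0,0],[0,0,0],[0,0,0],[0,0,0]],"roll":[0,0,0,0,0,0,0]}' 1 15
```

```text
time: 16.8
tool_pos: [0.503, 0.081, 0.0086]
tool_rot: [-1.571, 0.001, 3.141]
contact_force: [-0.0, -0.7, -0.0]
opening: 0.0645
time: 17.5
tool_pos: [0.5028, 0.0811, 0.0085]
tool_rot: [-1.571, 0.001, 3.141]
contact_force: [-0.6, -0.2, 6.2]
opening: 0.0388
```

```bash
python3 -m crank '{"xyz":[[0,-1,0],[0,-3,0],[0,-3,0],[0,-3,0],[0,-1,0],[-2.2,0,2.4],[-2.2,0,2.4],[-2.2,0,2.4],[-2.2,0,2.4],[-2.2,0,2.4],[-2.2,0,2.4],[-2.2,0,2.4],[0,0,0],[0,2,0],[0,1.5,0],[0,0,0],[0,0,0]],"roll":[0,0,0,0,0,0,0,0,0,0,0,0,0,0,0,0,0]}'
python3 - <<'E'
from h import *
cal=robot.calibration('wrist'); img=robot.read_camera('wrist'); s=st()['tool_pos']
go(.659,-.092,.0645)
R=(0,0,255);G=(255,0,255)
px,py=.659,-.092; sx,sy=s[0]-.000,s[1]
overlay('w14',[([px,py,.052],.0045,R),([px,py,.012],.0095,R),([sx,sy,s[2]+.0235],.020,G),([sx,sy,s[2]+.0235],.011,G),([sx,sy,s[2]-.0085],.020,G)],(190,150,320,300),4,'wrist',cal,img)
E
```

```text
time: 19.2
tool_pos: [0.656, -0.0864, 0.0827]
tool_rot: [-1.571, -0.002, -3.141]
contact_force: [0.7, -0.6, -1.0]
opening: 0.0388
t 19.25 p [ 0.6566 -0.0866  0.0836] rot [-1.5707e+00  2.0000e-04 -3.1415e+00] F [-0.2  0.1 -0.7] open 0.0392 q [-0.25  0.72  1.29 -0.    1.14  1.32]
shift cm [-0.24  1.91  0.54] world d [ 0.0024 -0.0054 -0.0191]
```

View pics/w14.png

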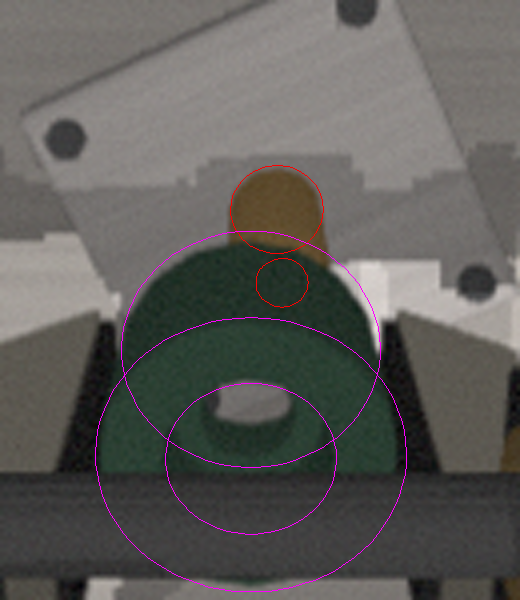

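The picture shows the green sleeve held centrally, with the pin base at about (276,208). It needs to go 5.4 mm in -y and 2.4 mm in +x, then slowly down.

```bash
python3 -m crank '{"xyz":[[-0.24,0,0.54],[0,0,0],[0,1,0],[0,0.8,0],[0,0,0]],"roll":[0,0,0,0,0]}' 
python3 -m crank '{"xyz":[[0,0.5,0],[0,0.4,0],[0,0,0]],"roll":[0,0,0]}' 
python3 -m crank '{"xyz":[[0,0.2,0],[0,0.2,0],[0,0,0]],"roll":[0,0,0]}' 
python3 -m crank '{"xyz":[[0,0.1,0],[0,0.1,0],[0,0,0]],"roll":[0,0,0]}'
```

```text
time: 19.75
tool_pos: [0.6577, -0.092, 0.0631]
tool_rot: [-1.572, -0.003, 3.141]
contact_force: [-0.1, 1.1, -1.8]
opening: 0.0387
time: 20.05
tool_pos: [0.6586, -0.0922, 0.0554]
tool_rot: [-1.571, -0.001, 3.141]
contact_force: [0.9, 0.0, -1.4]
opening: 0.039
time: 20.35
tool_pos: [0.6588, -0.0923, 0.052]
tool_rot: [-1.571, -0.0, 3.141]
contact_force: [0.5, -1.3, -0.6]
opening: 0.0392
time: 20.65
tool_pos: [0.6589, -0.0924, 0.0501]
tool_rot: [-1.571, -0.0, 3.141]
contact_force: [-0.0, -0.1, -1.2]
opening: 0.0391
```

```bash
python3 -m crank '{"xyz":[[0,0.1,0],[0,0.1,0],[0,0,0]],"roll":[0,0,0]}' 
python3 -m crank '{"xyz":[[0,0.1,0],[0,0.1,0],[0,0,0]],"roll":[0,0,0]}' 
python3 -m crank '{"xyz":[[0,0.1,0],[0,0,0]],"roll":[0,0]}'
```

```text
time: 20.95
tool_pos: [0.6588, -0.0923, 0.048]
tool_rot: [-1.571, -0.0, 3.141]
contact_force: [0.2, 0.9, -0.6]
opening: 0.039
time: 21.25
tool_pos: [0.6589, -0.0923, 0.046]
tool_rot: [-1.571, -0.0, 3.141]
contact_force: [0.8, 0.1, -1.3]
opening: 0.0389
time: 21.45
tool_pos: [0.6592, -0.0923, 0.0454]
tool_rot: [-1.571, 0.0, 3.141]
contact_force: [0.0, 0.3, 0.2]
opening: 0.039
```

```bash
python3 -m crank '{"xyz":[[0,0.1,0],[0,0,0]],"roll":[0,0]}'
```

```text
time: 21.65
tool_pos: [0.6593, -0.0922, 0.0451]
tool_rot: [-1.571, 0.001, 3.141]
contact_force: [-1.1, 0.1, 4.2]
opening: 0.0391
```

Stopped at TCP z 45 mm, which puts the lower edge 24.6 mm above the plate with only 4 N on the tool: green is crimped. Next, the tray.

```bash
python3 -m crank '{"xyz":[[0,-1,0],[0,-2,0],[0,-3,0],[0,-1,0],[0,0,0],[1.7,0,2.9],[1.7,0,2.9],[1.7,0,2.9],[1.7,0,2.9],[1.7,0,2.9],[1.7,0,2.9],[1.7,0,2.9],[1.7,0,2.9],[0,0,0],[0,0,0]],"roll":[0,0,0,0,0,0,0,0,0,0,0,0,0,0,0]}'
python3 - <<'E'
from h import *
cal=robot.calibration('wrist'); img=robot.read_camera('wrist'); st(); go(.52,-.325,.0165)
R=(0,0,255)
b=[(.476,-.325,.005)]
overlay('w15',[([.52,-.325,.005],.02,R)],(0,0,512,384),1.5,'wrist',cal,img)
E
```

```text
time: 23.15
tool_pos: [0.522, -0.3243, 0.1128]
tool_rot: [-1.573, -0.002, 3.139]
contact_force: [-0.9, -0.0, -1.5]
opening: 0.0393
t 23.2 p [ 0.5226 -0.3236  0.1131] rot [-1.5723e+00 -1.4000e-03  3.1409e+00] F [-0.6  0.6 -0.9] open 0.039 q [-0.68  0.61  1.41  0.    1.12  0.89]
shift cm [0.24 9.66 0.15] world d [-0.0026 -0.0014 -0.0966]
```

View pics/w15.png

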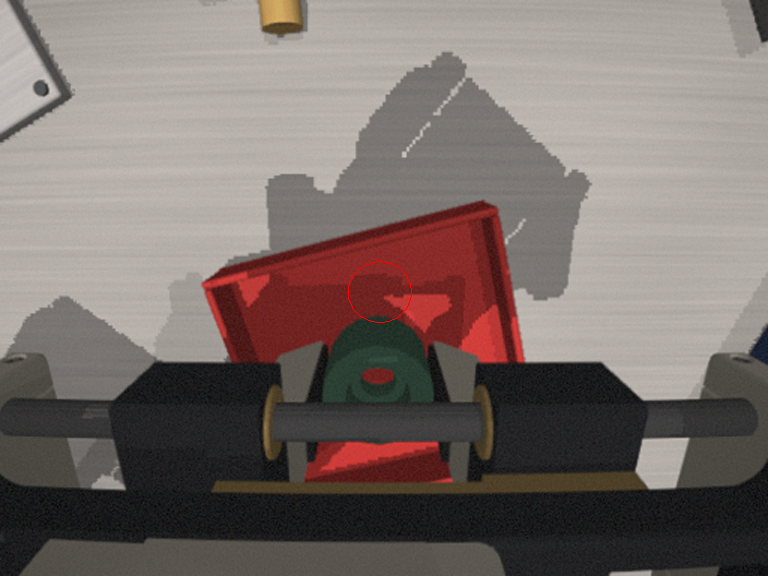

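The target spot projects well inside the tray, at about (380,292). The sleeve hangs clear, so lower it and release.

```bash
python3 -m crank '{"xyz":[[0.2,0,0.1],[0,2.5,0],[0,2.5,0],[0,2,0],[0,1.3,0],[0,0.7,0],[0,0.3,0],[0,0,0]],"roll":[0,0,0,0,0,0,0,0]}'
python3 -m crank '{"xyz":[[0,0.2,0],[0,0.15,0],[0,0.1,0],[0,0,0]],"roll":[0,0,0,0]}'
```

```text
time: 24.0
tool_pos: [0.5213, -0.3253, 0.0215]
tool_rot: [-1.57, 0.0, -3.141]
contact_force: [-0.4, -0.2, -0.7]
opening: 0.0394
time: 24.4
tool_pos: [0.5209, -0.3254, 0.0168]
tool_rot: [-1.571, 0.0, 3.141]
contact_force: [0.0, -0.4, -1.6]
opening: 0.0391
```

```bash
python3 -m crank '{"xyz":[[0,0.15,0],[0,0.1,0],[0,0.1,0],[0,0,0]],"roll":[0,0,0,0]}'
python3 -m crank '{"xyz":[[0,0,0],[0,0,0],[0,0,0],[0,0,0]],"roll":[0,0,0,0]}' -0.15
python3 -m crank '{"xyz":[[0,-1,0],[0,-2,0],[0,-3,0],[0,-3,0],[0,-1,0],[0,0,-3],[0,0,-3],[0,0,-3],[0,0,-3],[0,0,-3],[0,0,0]],"roll":[0,0,0,0,0,0,0,0,0,0,0]}'
python3 - <<'E'
from h import *
st()
i=robot.read_camera('top'); cv2.imwrite('pics/t16.png',cv2.resize(i[90:290,90:420],None,fx=2.4,fy=2.4,interpolation=cv2.INTER_CUBIC)[:,:,::-1])
for c in ['green','blue','black','yellow']: print(c,[b for b in blobs(i,c) if b[0][4]<120])
E
```

```text
time: 24.8
tool_pos: [0.5209, -0.3253, 0.0136]
tool_rot: [-1.571, 0.0, 3.141]
contact_force: [-0.8, 1.5, 3.3]
opening: 0.0392
time: 25.2
tool_pos: [0.5209, -0.3253, 0.0131]
tool_rot: [-1.571, -0.0, 3.141]
contact_force: [-0.1, 0.7, 0.0]
opening: 0.0529
time: 26.3
tool_pos: [0.5204, -0.1719, 0.113]
tool_rot: [-1.572, -0.001, -3.139]
contact_force: [0.4, 0.2, 0.7]
opening: 0.0529
t 26.3 p [ 0.5204 -0.1719  0.113 ] rot [-1.5723e+00 -1.5000e-03 -3.1386e+00] F [0.4 0.2 0.7] open 0.0529 q [-0.46  0.5   1.62  0.    1.03  1.11]
green [([212, 119, 25, 4, 98], [224.2, 120.5])]
blue [([202, 243, 13, 13, 85], [207.9, 248.8])]
black [([170, 79, 22, 2, 38], [181.4, 79.4]), ([193, 79, 25, 2, 34], [203.7, 79.6]), ([219, 79, 22, 2, 33], [228.3, 79.7]), ([256, 80, 43, 2, 68], [276.8, 80.6]), ([302, 81, 72, 2, 104], [339.9, 81.4]), ([272, 120, 15, 17, 38], [277.2, 131.3]), ([219, 130, 16, 3, 33], [226.7, 131.5]), ([226, 167, 10, 10, 69], [230.0, 171.0]), ([253, 240, 14, 14, 107], [260.1, 246.5]), ([152, 253, 9, 16, 44], [157.8, 259.6]), ([129, 259, 10, 10, 61], [133.4, 263.6]), ([343, 292, 8, 15, 32], [345.9, 299.2])]
yellow [([351, 151, 8, 8, 54], [354.2, 154.9]), ([134, 208, 14, 13, 100], [140.8, 214.1])]
```

View pics/t16.png

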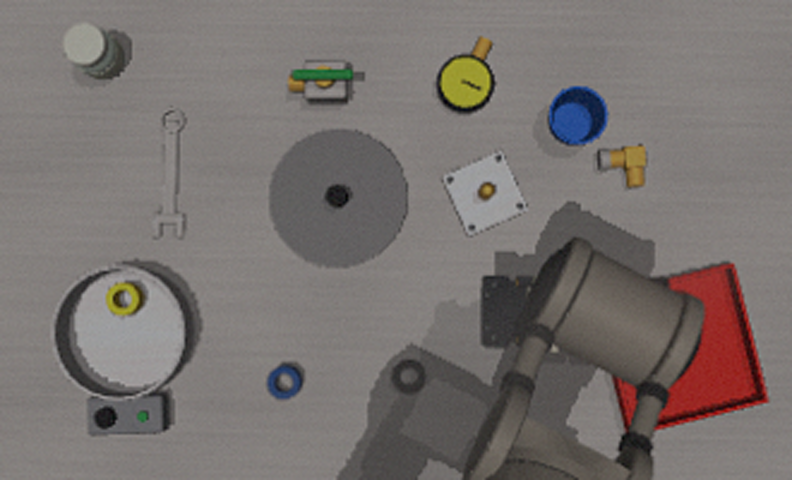

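```bash
python3 -m crank '{"xyz":[[0.8,0,-2.9],[0.8,0,-2.9],[0.8,0,-2.9],[0.8,0,-2.9],[0.8,0,-2.9],[0.8,0,-2.9],[0.8,0,-2.9],[0.8,0,-2.9],[0.9,0,-2.9],[0.9,0,-2.9],[0.9,0,-2.7],[0,1.5,0],[0,1.5,0],[0,0,0],[0,0,0]],"roll":[0,0,0,0,0,0,0,0,0,0,0,0,0,0,0]}' -0.4
python3 - <<'E'
from h import *
cal=robot.calibration('wrist'); img=robot.read_camera('wrist'); s=st()['tool_pos']
G=(255,0,255);R=(0,0,255)
x,y=.429,.1447; go(x,y,.0086,-np.pi)
overlay('w17',[([x,y,.032],.020,G),([x,y,.032],.011,G),([x,y,0],.02,R)],(150,150,350,300),4,'wrist',cal,img)
E
```

```text
time: 27.85
tool_pos: [0.4305, 0.1411, 0.0833]
tool_rot: [-1.571, -0.0, 3.14]
contact_force: [-0.4, 0.8, 0.0]
opening: 0.0643
t 27.9 p [0.4308 0.1412 0.0836] rot [-1.5707e+00  7.0000e-04  3.1404e+00] F [0.3 0.  0.2] open 0.0644 q [ 0.15  0.4   1.91 -0.    0.84  1.72]
shift cm [ 0.18  7.5  -0.35] world d [-0.0018  0.0035 -0.075 ]
roll deg -0.07
```

View pics/w17.png

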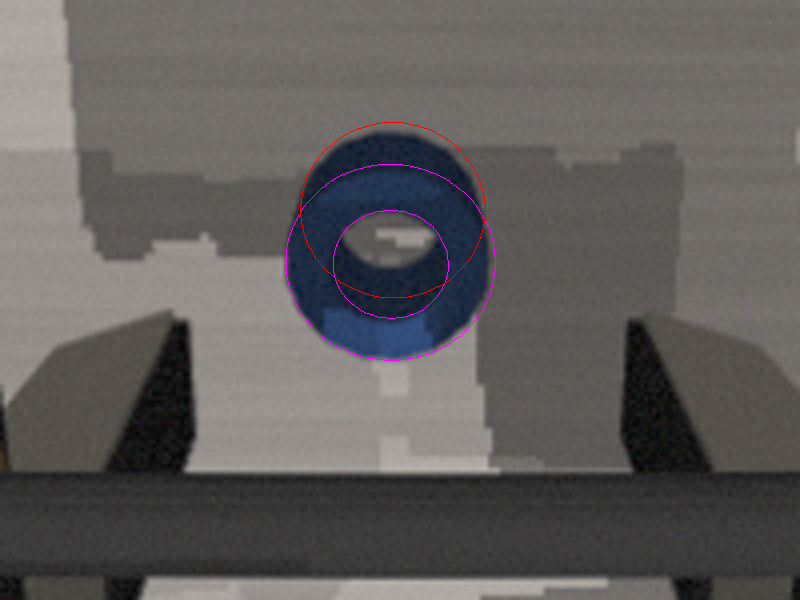

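The overlay fits blue to within about 0.5 mm, centred near (388,262), and the bore looks straight. Grasp it and carry it to the pin.

```bash
python3 -m crank '{"xyz":[[0.18,0,-0.38],[0,2.5,0],[0,2.5,0],[0,1.5,0],[0,0.6,0],[0,0.4,0],[0,0,0]],"roll":[0,0,0,0,0,0,0]}' 
python3 -m crank '{"xyz":[[0,0,0],[0,0,0],[0,0,0],[0,0,0],[0,0,0],[0,0,0],[0,0,0]],"roll":[0,0,0,0,0,0,0]}' 1 15
```

```text
time: 28.6
tool_pos: [0.4286, 0.1456, 0.0085]
tool_rot: [-1.571, 0.001, 3.141]
contact_force: [0.2, 0.7, 0.1]
opening: 0.0638
time: 29.3
tool_pos: [0.4285, 0.1455, 0.0085]
tool_rot: [-1.571, 0.001, 3.141]
contact_force: [-0.4, 0.8, 5.9]
opening: 0.0387
```

```bash
python3 -m crank '{"xyz":[[0,-1,0],[0,-3,0],[0,-3,0],[0,-3,0],[0,-1,0],[-2.3,0,2.4],[-2.3,0,2.4],[-2.3,0,2.4],[-2.3,0,2.4],[-2.3,0,2.4],[-2.3,0,2.4],[-2.3,0,2.4],[-2.3,0,2.4],[-2.3,0,2.4],[-2.3,0,2.1],[0,0,0],[0,2,0],[0,1.5,0],[0,0,0],[0,0,0]],"roll":[0,0,0,0,0,0,0,0,0,0,0,0,0,0,0,0,0,0,0,0]}'
python3 - <<'E'
from h import *
cal=robot.calibration('wrist'); img=robot.read_camera('wrist'); s=st()['tool_pos']
go(.659,-.092,.0645,-np.pi)
R=(0,0,255);G=(255,0,255)
px,py=.659,-.092; sx,sy=s[0]-.000,s[1]
overlay('w18',[([px,py,.052],.0045,R),([px,py,.012],.0095,R),([sx,sy,s[2]+.0235],.020,G),([sx,sy,s[2]+.0235],.011,G),([sx,sy,s[2]-.0085],.020,G)],(190,150,320,300),4,'wrist',cal,img)
E
```

```text
time: 31.3
tool_pos: [0.6576, -0.091, 0.0828]
tool_rot: [-1.571, -0.001, -3.141]
contact_force: [0.1, 0.4, -2.0]
opening: 0.0392
t 31.35 p [ 0.6582 -0.0913  0.0836] rot [-1.5707e+00  3.0000e-04 -3.1416e+00] F [ 0.1 -0.9 -0.6] open 0.0393 q [-0.25  0.72  1.28 -0.    1.14  1.32]
shift cm [-0.08  1.91  0.07] world d [ 0.0008 -0.0007 -0.0191]
roll deg 0.0
```

View pics/w18.png

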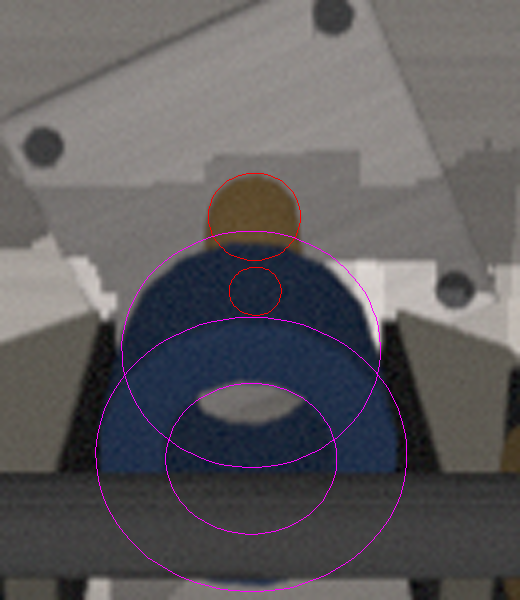

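Blue is held centrally and the pin lines up at about (254,216). Lower it.

```bash
python3 -m crank '{"xyz":[[-0.07,0,0.05],[0,0,0],[0,1,0],[0,0.8,0],[0,0,0]],"roll":[0,0,0,0,0]}' 
python3 -m crank '{"xyz":[[0,0.5,0],[0,0.4,0],[0,0,0]],"roll":[0,0,0]}' 
python3 -m crank '{"xyz":[[0,0.3,0],[0,0.3,0],[0,0.2,0],[0,0,0]],"roll":[0,0,0,0]}' 
python3 -m crank '{"xyz":[[0,0.1,0],[0,0.1,0],[0,0.1,0],[0,0,0]],"roll":[0,0,0,0]}' 
python3 -m crank '{"xyz":[[0,0.1,0],[0,0.1,0],[0,0.1,0],[0,0,0]],"roll":[0,0,0,0]}'
```

```text
time: 31.85
tool_pos: [0.6577, -0.0918, 0.0631]
tool_rot: [-1.572, -0.003, 3.141]
contact_force: [0.4, -0.6, -1.7]
opening: 0.0389
time: 32.15
tool_pos: [0.6585, -0.092, 0.0554]
tool_rot: [-1.571, -0.001, 3.141]
contact_force: [-0.2, -0.7, -1.5]
opening: 0.0388
time: 32.55
tool_pos: [0.6586, -0.092, 0.0478]
tool_rot: [-1.571, -0.001, 3.141]
contact_force: [0.5, 0.2, -1.7]
opening: 0.0388
time: 32.95
tool_pos: [0.6588, -0.092, 0.0451]
tool_rot: [-1.571, -0.0, 3.141]
contact_force: [-0.6, 0.3, -0.9]
opening: 0.0389
time: 33.35
tool_pos: [0.6587, -0.092, 0.042]
tool_rot: [-1.571, -0.0, 3.141]
contact_force: [0.3, 0.2, -1.4]
opening: 0.0389
```

Past the crimp height with no resistance, so carry on down to the plate (expected at TCP z of about 20.5 mm).

```bash
python3 -m crank '{"xyz":[[0,0.4,0],[0,0.4,0],[0,0.4,0],[0,0.4,0],[0,0.1,0],[0,0,0]],"roll":[0,0,0,0,0,0]}' 
python3 -m crank '{"xyz":[[0,0.15,0],[0,0.15,0],[0,0,0]],"roll":[0,0,0]}' 
python3 -m crank '{"xyz":[[0,0.1,0],[0,0.1,0],[0,0,0]],"roll":[0,0,0]}'
```

```text
time: 33.95
tool_pos: [0.6587, -0.092, 0.0248]
tool_rot: [-1.571, -0.001, 3.141]
contact_force: [0.1, 0.5, -1.9]
opening: 0.0389
time: 34.25
tool_pos: [0.6587, -0.092, 0.022]
tool_rot: [-1.571, -0.0, 3.141]
contact_force: [0.0, -0.0, -1.8]
opening: 0.039
time: 34.55
tool_pos: [0.6589, -0.0921, 0.0206]
tool_rot: [-1.571, 0.0, 3.141]
contact_force: [-0.6, 0.9, 2.9]
opening: 0.0392
```

Blue reached the plate, so it is sound and goes to the cleaner's other slot.

```bash
python3 -m crank '{"xyz":[[0,-1,0],[0,-2,0],[0,-3,0],[0,-3,0],[0,-2,0],[0,0,0]],"roll":[0,0,0,0,0,0]}' 
python3 -m crank '{"xyz":[[1.5,0,-3],[1.5,0,-3],[1.5,0,-3],[1.5,0,-3],[1.5,0,-3],[1.5,0,-3],[1.5,0,-3],[1.5,0,-3],[1.5,0,-3],[1.5,0,-3],[1.5,0,-3],[1.5,0,-3],[1.5,0,-3],[1.5,0,-3],[0,0,0],[0,0,0],[0,0,0]],"roll":[0,0,0,0,0,0,0,0,0,0,0,0,0,0,0,0,0]}'
python3 - <<'E'
from h import *
cal=robot.calibration('wrist'); img=robot.read_camera('wrist')
st(); go(.445,.3385,.0165,-np.pi)
R=(0,0,255);G=(255,0,255)
x,y=.485,.3325
overlay('w19',[([x,y,.06],.075,R),([x,y,.06],.079,G)],(0,0,512,384),1.5,'wrist',cal,img)
E
```

```text
time: 35.15
tool_pos: [0.6609, -0.0925, 0.1345]
tool_rot: [-1.569, 0.007, 3.141]
contact_force: [0.7, 0.4, -1.7]
opening: 0.0391
time: 36.85
tool_pos: [0.4491, 0.3272, 0.1296]
tool_rot: [-1.57, -0.001, 3.141]
contact_force: [0.4, 0.4, -2.0]
opening: 0.0388
t 36.9 p [0.4493 0.327  0.1297] rot [-1.5701e+00 -5.0000e-04  3.1401e+00] F [-0.3  0.2 -0.9] open 0.0392 q [ 0.49  0.49  1.57 -0.    1.08  2.06]
shift cm [ 0.43 11.32 -1.16] world d [-0.0043  0.0115 -0.1132]
roll deg -0.08
```

View pics/w19.png

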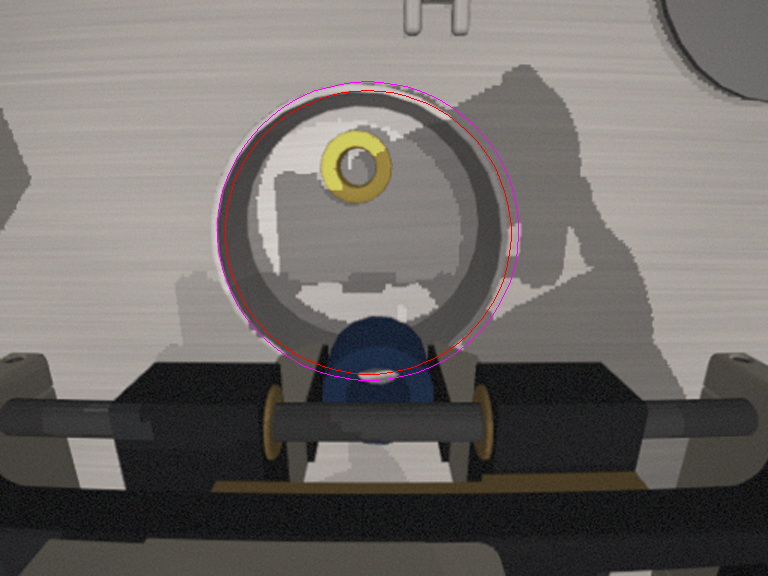

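Run:
```python
from h import *
cal=robot.calibration('wrist'); img=robot.read_camera('wrist')
R=(0,0,255);G=(255,0,255)
x,y=.485,.3325
overlay('w20',[([x,y,.06],.075,R),([x,y,.06],.079,G)],(135,45,355,235),3.5,'wrist',cal,img)
```

```text
(no output)
```

View pics/w20.png

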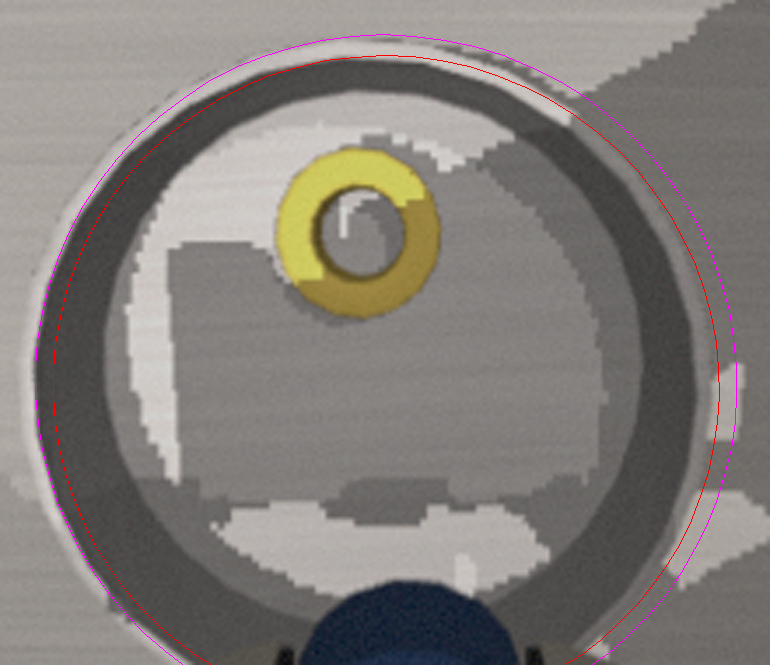

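Run:
```python
from h import *
st()
f=lambda x,y:((x+.5)/3.5-.5+135,(y+.5)/3.5-.5+45)
print('yellow top',plane('wrist',f(357.5,233),.037))
e=plane('wrist',[f(36,380),f(695,390),f(370,58)],.06); print(e, (e[0]+e[1])/2)
e=plane('wrist',[f(104,370),f(640,375),f(375,90)],.005); print(e, (e[0]+e[1])/2)
i=robot.read_camera('top'); g=cv2.resize(i[185:290,95:195],None,fx=6,fy=6,interpolation=cv2.INTER_CUBIC)
cv2.imwrite('pics/t20.png',g[:,:,::-1])
```

```text
t 36.95 p [0.4495 0.327  0.1299] rot [-1.5703e+00 -3.0000e-04  3.1398e+00] F [-0.3 -0.5 -2.6] open 0.0391 q [ 0.49  0.49  1.57 -0.    1.08  2.06]
yellow top [[0.52427722 0.33931259 0.037     ]]
[[0.49328486 0.41089654 0.06      ]
 [0.49065431 0.26304524 0.06      ]
 [0.55964903 0.33509206 0.06      ]] [0.49196959 0.33697089 0.06      ]
[[0.48757035 0.41183621 0.005     ]
 [0.48581181 0.26322477 0.005     ]
 [0.55963573 0.3358562  0.005     ]] [0.48669108 0.33753049 0.005     ]
```

View pics/t20.png

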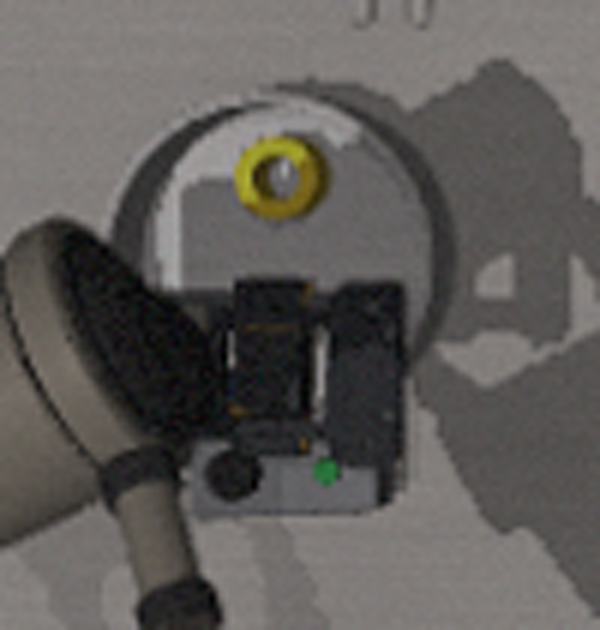

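The yellow top reads (0.524, 0.339), which matches where I placed it, and the wrist edges put the cleaner's centre at (0.485, 0.337). I'll use that centre.

```bash
python3 -m crank '{"xyz":[[0.48,0,-1.4],[0,0,0],[0,2.5,0],[0,2.5,0],[0,2.5,0],[0,2,0],[0,1,0],[0,0.6,0],[0,0,0]],"roll":[0,0,0,0,0,0,0,0,0]}' 
python3 -m crank '{"xyz":[[0,0.15,0],[0,0.1,0],[0,0.1,0],[0,0,0]],"roll":[0,0,0,0]}'
```

```text
time: 37.9
tool_pos: [0.4442, 0.3421, 0.019]
tool_rot: [-1.571, -0.0, 3.141]
contact_force: [-0.6, -0.8, -1.1]
opening: 0.0385
time: 38.3
tool_pos: [0.4443, 0.3421, 0.016]
tool_rot: [-1.571, 0.001, 3.141]
contact_force: [0.0, 0.6, -1.3]
opening: 0.0387
```

```bash
python3 -m crank '{"xyz":[[0,0.1,0],[0,0.1,0],[0,0.1,0],[0,0,0]],"roll":[0,0,0,0]}'
python3 -m crank '{"xyz":[[0,0,0],[0,0,0],[0,0,0],[0,0,0]],"roll":[0,0,0,0]}' -0.1
python3 -m crank '{"xyz":[[0,-1,0],[0,-2,0],[0,-3,0],[0,-3,0],[0,-2,0],[0,0,3.5],[0,0,3.5],[0,0,3.5],[0,0,3.5],[0,0,3.5],[0,0,3.5],[0,0,3.5],[0,0,3.5],[0,0,0]],"roll":[0,0,0,0,0,0,0,0,0,0,0,0,0,0]}' -0.4
python3 - <<'E'
from h import *
st()
i=robot.read_camera('top'); cv2.imwrite('pics/t21.png',cv2.resize(i[90:290,90:420],None,fx=2.4,fy=2.4,interpolation=cv2.INTER_CUBIC)[:,:,::-1])
E
```

```text
time: 38.7
tool_pos: [0.4442, 0.342, 0.0135]
tool_rot: [-1.571, 0.0, 3.141]
contact_force: [-2.6, -0.6, 6.8]
opening: 0.039
time: 39.1
tool_pos: [0.4442, 0.342, 0.0125]
tool_rot: [-1.571, -0.0, 3.141]
contact_force: [0.5, 0.3, 0.2]
opening: 0.0506
time: 40.5
tool_pos: [0.4444, 0.0589, 0.1235]
tool_rot: [-1.57, 0.001, 3.137]
contact_force: [-0.2, 0.5, 0.2]
opening: 0.0642
t 40.5 p [0.4444 0.0589 0.1235] rot [-1.5699e+00  1.1000e-03  3.1374e+00] F [-0.2  0.5  0.2] open 0.0642 q [-0.04  0.33  1.87 -0.    0.94  1.54]
```

View pics/t21.png

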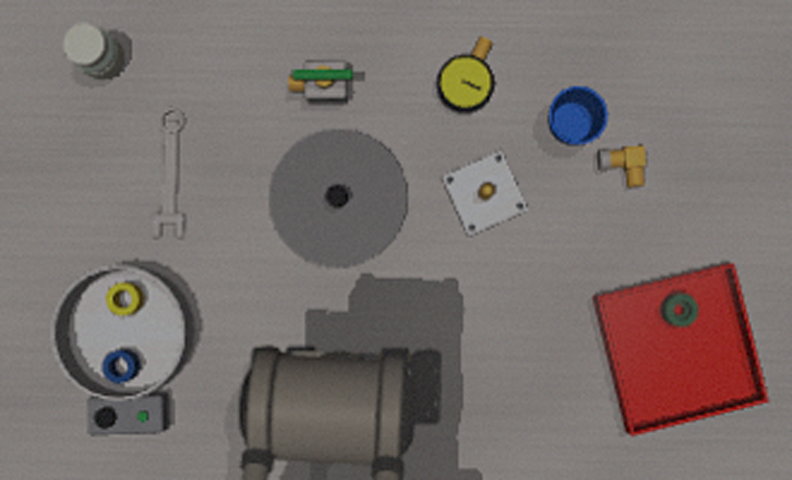

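```bash
python3 -m crank '{"xyz":[[0.2,0,3],[0.2,0,2.8],[0,2,0],[0,2,0],[0,0,0],[0,0,0]],"roll":[0,0,0,0,0,0]}'
python3 - <<'E'
from h import *
cal=robot.calibration('wrist'); img=robot.read_camera('wrist'); s=st()['tool_pos']
G=(255,0,255);R=(0,0,255)
x,y=.439,-.0036; go(x,y,.0086,-np.pi)
overlay('w22',[([x,y,.032],.020,G),([x,y,.032],.011,G),([x,y,0],.02,R)],(150,150,350,300),4,'wrist',cal,img)
E
```

```text
time: 41.15
tool_pos: [0.4402, 0.0048, 0.0831]
tool_rot: [-1.571, -0.0, -3.141]
contact_force: [0.4, -0.4, -0.1]
opening: 0.0642
t 41.2 p [0.4407 0.0046 0.0835] rot [-1.5707e+00  1.0000e-03 -3.1408e+00] F [-0.5 -0.   0.3] open 0.0644 q [-0.16  0.38  1.94  0.    0.82  1.41]
shift cm [0.17 7.49 0.82] world d [-0.0017 -0.0082 -0.0749]
roll deg 0.05
```

View pics/w22.png

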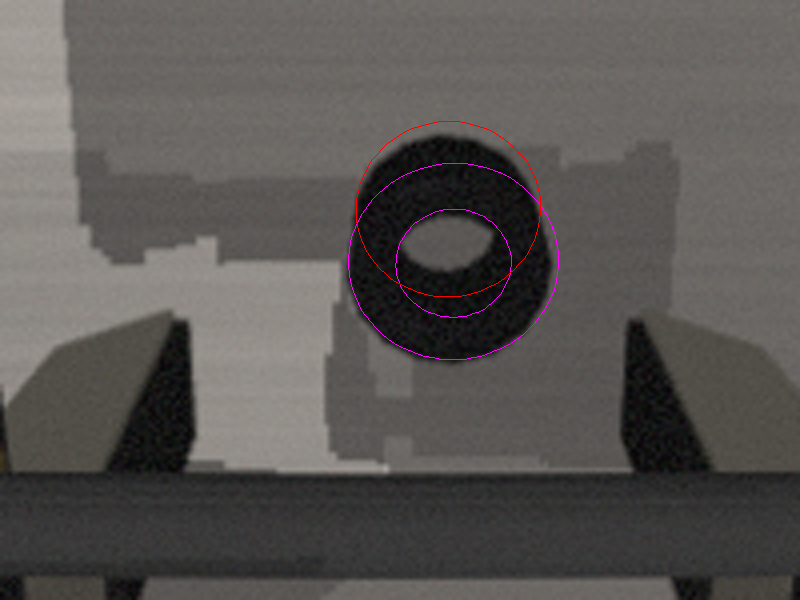

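Black fits at about (450,262). Grasp it.

```bash
python3 -m crank '{"xyz":[[0.2,0,0.77],[0,2.5,0],[0,2.5,0],[0,1.5,0],[0,0.6,0],[0,0.4,0],[0,0,0]],"roll":[0,0,0,0,0,0,0]}' 
python3 -m crank '{"xyz":[[0,0,0],[0,0,0],[0,0,0],[0,0,0],[0,0,0],[0,0,0],[0,0,0]],"roll":[0,0,0,0,0,0,0]}' 1 15
```

```text
time: 41.9
tool_pos: [0.4384, -0.0039, 0.0081]
tool_rot: [-1.571, 0.001, 3.141]
contact_force: [1.0, 0.2, 0.2]
opening: 0.0643
time: 42.6
tool_pos: [0.4383, -0.0037, 0.008]
tool_rot: [-1.571, 0.001, 3.141]
contact_force: [-1.2, 0.1, 6.1]
opening: 0.0396
```

```bash
python3 -m crank '{"xyz":[[0,-1,0],[0,-3,0],[0,-3,0],[0,-3,0],[0,-1,0],[-2.2,0,0.88],[-2.2,0,0.88],[-2.2,0,0.88],[-2.2,0,0.88],[-2.2,0,0.88],[-2.2,0,0.88],[-2.2,0,0.88],[-2.2,0,0.88],[-2.2,0,0.88],[-2.2,0,0.88],[0,0,0],[0,2,0],[0,1.5,0],[0,0,0],[0,0,0]],"roll":[0,0,0,0,0,0,0,0,0,0,0,0,0,0,0,0,0,0,0,0]}'
python3 - <<'E'
from h import *
cal=robot.calibration('wrist'); img=robot.read_camera('wrist'); s=st()['tool_pos']
go(.659,-.092,.0645,-np.pi)
R=(0,0,255);G=(255,0,255)
px,py=.659,-.092; sx,sy=s[0]-.000,s[1]
overlay('w23',[([px,py,.052],.0045,R),([px,py,.012],.0095,R),([sx,sy,s[2]+.0235],.020,G),([sx,sy,s[2]+.0235],.011,G),([sx,sy,s[2]-.0085],.020,G)],(190,150,320,300),4,'wrist',cal,img)
E
```

```text
time: 44.6
tool_pos: [0.6574, -0.0915, 0.0824]
tool_rot: [-1.571, -0.001, 3.141]
contact_force: [0.1, -0.3, -1.1]
opening: 0.0393
t 44.65 p [ 0.658  -0.0916  0.0832] rot [-1.5706e+00  3.0000e-04  3.1415e+00] F [ 0.7  0.5 -0.6] open 0.0396 q [-0.25  0.72  1.28 -0.    1.14  1.32]
shift cm [-0.1   1.87  0.04] world d [ 0.001  -0.0004 -0.0187]
roll deg -0.01
```

View pics/w23.png

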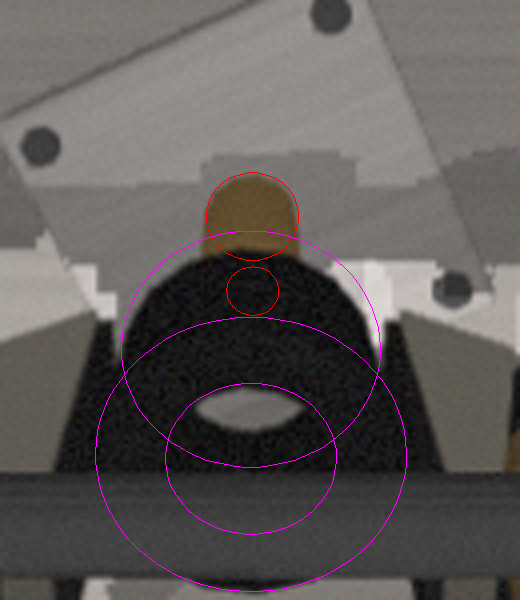

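Black sits about 1 mm further back in the grip than blue did, so add that and lower.

```bash
python3 -m crank '{"xyz":[[-0.16,0,0.03],[0,0,0],[0,1,0],[0,0.8,0],[0,0,0]],"roll":[0,0,0,0,0]}' 
python3 -m crank '{"xyz":[[0,0.5,0],[0,0.4,0],[0,0,0]],"roll":[0,0,0]}' 
python3 -m crank '{"xyz":[[0,0.3,0],[0,0.3,0],[0,0.2,0],[0,0,0]],"roll":[0,0,0,0]}' 
python3 -m crank '{"xyz":[[0,0.1,0],[0,0.1,0],[0,0.1,0],[0,0,0]],"roll":[0,0,0,0]}' 
python3 -m crank '{"xyz":[[0,0.1,0],[0,0.1,0],[0,0.1,0],[0,0,0]],"roll":[0,0,0,0]}'
```

```text
time: 45.15
tool_pos: [0.6584, -0.0918, 0.0626]
tool_rot: [-1.572, -0.003, 3.141]
contact_force: [-0.8, 0.2, -1.0]
opening: 0.0399
time: 45.45
tool_pos: [0.6592, -0.092, 0.0549]
tool_rot: [-1.571, -0.001, 3.141]
contact_force: [0.6, -0.3, -1.5]
opening: 0.0396
time: 45.85
tool_pos: [0.6594, -0.092, 0.0473]
tool_rot: [-1.571, -0.001, 3.141]
contact_force: [0.4, 0.2, -0.9]
opening: 0.0398
time: 46.25
tool_pos: [0.6596, -0.0921, 0.0446]
tool_rot: [-1.571, -0.0, 3.141]
contact_force: [-0.7, -0.3, -0.9]
opening: 0.0392
time: 46.65
tool_pos: [0.6595, -0.092, 0.0415]
tool_rot: [-1.571, -0.0, 3.141]
contact_force: [0.4, -0.3, -1.3]
opening: 0.0396
```

```bash
python3 -m crank '{"xyz":[[0,0.4,0],[0,0.4,0],[0,0.4,0],[0,0.4,0],[0,0.1,0],[0,0,0]],"roll":[0,0,0,0,0,0]}' 
python3 -m crank '{"xyz":[[0,0.15,0],[0,0.15,0],[0,0,0]],"roll":[0,0,0]}' 
python3 -m crank '{"xyz":[[0,0.1,0],[0,0.1,0],[0,0,0]],"roll":[0,0,0]}'
```

```text
time: 47.25
tool_pos: [0.6595, -0.092, 0.0243]
tool_rot: [-1.571, -0.001, 3.141]
contact_force: [-0.4, 0.6, -0.9]
opening: 0.0397
time: 47.55
tool_pos: [0.6596, -0.092, 0.0216]
tool_rot: [-1.571, -0.0, 3.141]
contact_force: [0.1, 0.1, -1.0]
opening: 0.0396
time: 47.85
tool_pos: [0.6598, -0.0921, 0.0201]
tool_rot: [-1.571, 0.0, 3.141]
contact_force: [-1.1, 0.2, 2.3]
opening: 0.0391
```

Black reached the plate: sound. It takes the third slot.

```bash
python3 -m crank '{"xyz":[[0,-1,0],[0,-2,0],[0,-3,0],[0,-3,0],[0,-2,0],[0,0,0]],"roll":[0,0,0,0,0,0]}' 
python3 -m crank '{"xyz":[[1.2,0,-2.9],[1.2,0,-2.9],[1.2,0,-2.9],[1.2,0,-2.9],[1.2,0,-2.9],[1.2,0,-2.9],[1.2,0,-2.9],[1.2,0,-2.9],[1.2,0,-2.9],[1.2,0,-2.9],[1.2,0,-2.9],[1.2,0,-2.9],[1.2,0,-2.9],[1.2,0,-2.9],[0,0,0],[0,0,0],[0,0,0]],"roll":[0,0,0,0,0,0,0,0,0,0,0,0,0,0,0,0,0]}'
python3 - <<'E'
from h import *
cal=robot.calibration('wrist'); img=robot.read_camera('wrist')
st(); go(.4852,.311,.0165,-np.pi)
R=(0,0,255);G=(255,0,255)
x,y=.4847,.337
overlay('w24',[([x,y,.06],.075,R),([x,y,.06],.079,G),([x,.311,.005],.02,G),([.5248,.339,.037],.02,R),([.4442,.342,.037],.02,R)],(0,0,512,384),1.5,'wrist',cal,img)
E
```

```text
time: 48.45
tool_pos: [0.6617, -0.0925, 0.134]
tool_rot: [-1.569, 0.007, 3.141]
contact_force: [-1.1, 0.3, -0.1]
opening: 0.0398
time: 50.15
tool_pos: [0.4918, 0.3131, 0.129]
tool_rot: [-1.57, -0.001, 3.141]
contact_force: [0.2, -0.8, -1.6]
opening: 0.0395
t 50.2 p [0.492  0.313  0.1292] rot [-1.5701e+00 -7.0000e-04  3.1402e+00] F [ 0.4  0.  -0.5] open 0.0396 q [ 0.44  0.54  1.49 -0.    1.11  2.01]
shift cm [ 0.67 11.27  0.19] world d [-0.0068 -0.002  -0.1127]
roll deg -0.08
```

View pics/w24.png

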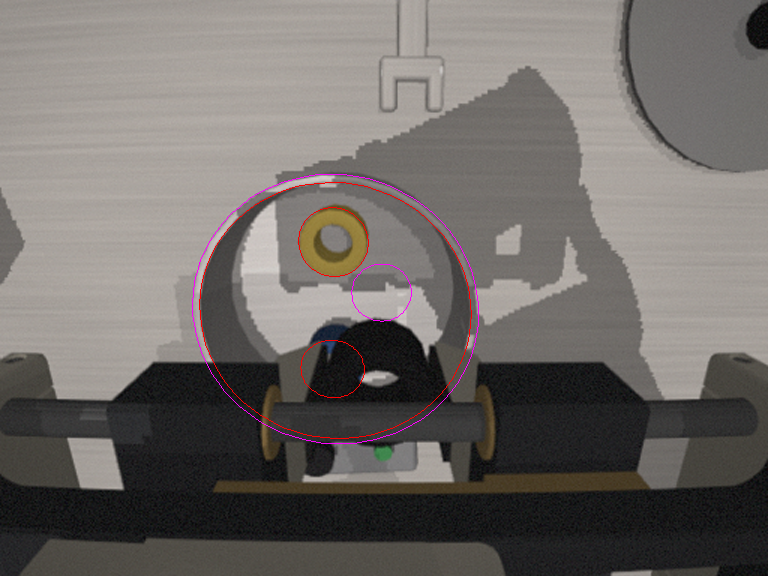

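```bash
python3 -m crank '{"xyz":[[0.68,0,0.19],[0,0,0],[0,2.5,0],[0,2.5,0],[0,2.5,0],[0,2,0],[0,1,0],[0,0.6,0],[0,0,0]],"roll":[0,0,0,0,0,0,0,0,0]}' 
python3 -m crank '{"xyz":[[0,0.15,0],[0,0.15,0],[0,0.1,0],[0,0,0]],"roll":[0,0,0,0]}'
python3 -m crank '{"xyz":[[0,0.1,0],[0,0.1,0],[0,0,0]],"roll":[0,0,0]}'
```

```text
time: 51.1
tool_pos: [0.485, 0.3119, 0.0185]
tool_rot: [-1.571, -0.0, 3.141]
contact_force: [-0.1, -0.9, -0.9]
opening: 0.0397
time: 51.5
tool_pos: [0.4851, 0.3121, 0.0149]
tool_rot: [-1.571, 0.0, 3.141]
contact_force: [0.5, -0.6, -0.4]
opening: 0.0396
time: 51.8
tool_pos: [0.4851, 0.3121, 0.0131]
tool_rot: [-1.571, 0.0, 3.141]
contact_force: [-1.4, -1.2, 2.8]
opening: 0.0394
```

```bash
python3 -m crank '{"xyz":[[0,0,0],[0,0,0],[0,0,0],[0,0,0]],"roll":[0,0,0,0]}' -0.12
python3 -m crank '{"xyz":[[0,-1,0],[0,-2,0],[0,-3,0],[0,-3,0],[0,-2,0],[-1.6,0,2.7],[-1.6,0,2.7],[-1.6,0,2.7],[-1.6,0,2.7],[-1.6,0,2.7],[-1.6,0,2.7],[-1.6,0,2.7],[-1.6,0,2.7],[0,0,0],[0,0,0],[0,0,0]],"roll":[0,0,0,0,0,0,0,0,0,0,0,0,0,0,0,0]}'
python3 - <<'E'
from h import *
cal=robot.calibration('wrist'); img=robot.read_camera('wrist'); s=st()['tool_pos']
x,y=.648,.085; go(x,y,.016,-np.pi)
G=(255,0,255);R=(0,0,255)
overlay('w25',[([x,y,.045],.013,G),([x,y,.013],.084,R)],(0,0,512,384),1.5,'wrist',cal,img)
i=robot.read_camera('top'); cv2.imwrite('pics/t25.png',cv2.resize(i[90:290,90:420],None,fx=2.4,fy=2.4,interpolation=cv2.INTER_CUBIC)[:,:,::-1])
E
```

```text
time: 52.2
tool_pos: [0.485, 0.3121, 0.0126]
tool_rot: [-1.571, -0.0, 3.141]
contact_force: [-0.2, -0.4, -0.1]
opening: 0.0514
time: 53.8
tool_pos: [0.6124, 0.0968, 0.123]
tool_rot: [-1.571, -0.0, -3.141]
contact_force: [-0.4, 0.0, 0.5]
opening: 0.0517
t 53.85 p [0.6124 0.0971 0.123 ] rot [-1.5710e+00 -2.0000e-04 -3.1407e+00] F [0.1 0.2 0.4] open 0.0514 q [0.03 0.61 1.39 0.   1.15 1.6 ]
shift cm [-3.57 10.7   1.21] world d [ 0.0356 -0.0121 -0.107 ]
roll deg 0.05
```

View pics/w25.png

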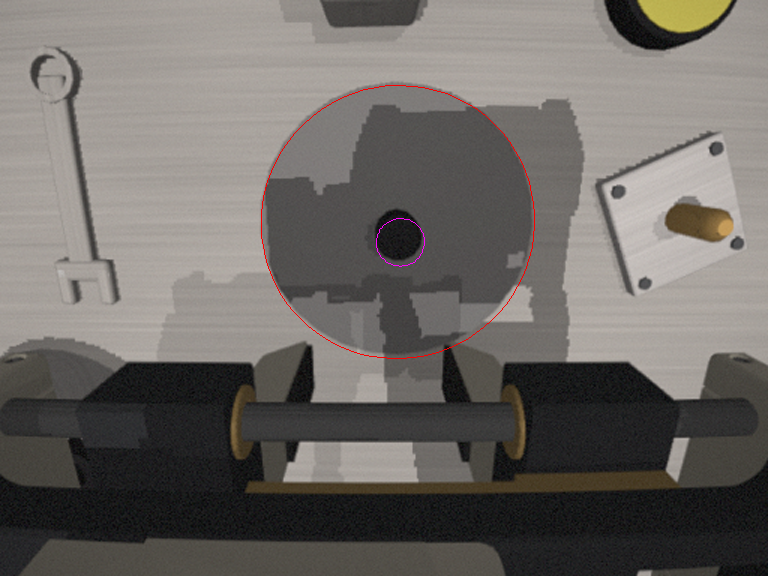

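View pics/t25.png

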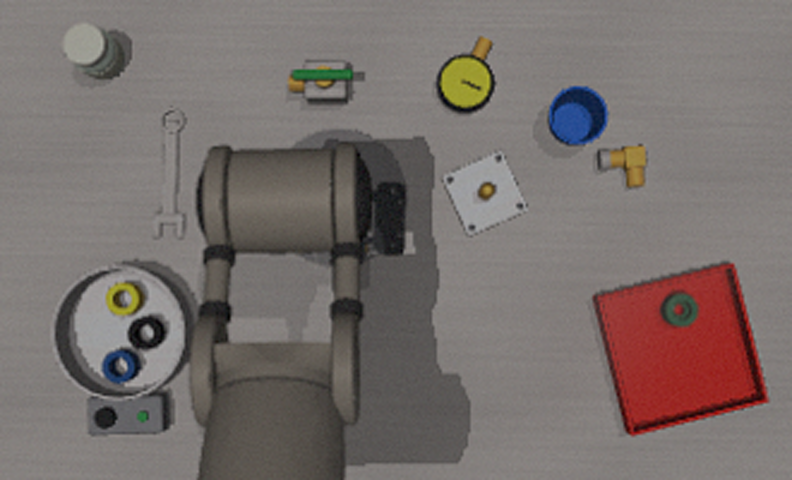

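All three sound sleeves stand in the cleaner and green is in the tray. The cover matches (0.648, 0.085), with the knob at about (399,238). Grip the knob.

```bash
python3 -m crank '{"xyz":[[-1.8,0,0.6],[-1.77,0,0.6],[0,0,0],[0,2.5,0],[0,2.5,0],[0,2.5,0],[0,1.5,0],[0,0.8,0],[0,0.4,0],[0,0,0],[0,0,0]],"roll":[0,0,0,0,0,0,0,0,0,0,0]}'
python3 - <<'E'
from h import *
st(); go(.648,.085,.0165,-np.pi)
E
```

```text
time: 55.0
tool_pos: [0.6493, 0.0841, 0.0218]
tool_rot: [-1.571, 0.002, 3.141]
contact_force: [0.9, -0.2, 0.5]
opening: 0.0515
t 55.0 p [0.6493 0.0841 0.0218] rot [-1.5707e+00  1.8000e-03  3.1414e+00] F [ 0.9 -0.2  0.5] open 0.0515 q [ 0.01  0.78  1.36 -0.    1.    1.58]
shift cm [ 0.13  0.53 -0.09] world d [-0.0013  0.0009 -0.0053]
roll deg -0.01
```

```bash
python3 -m crank '{"xyz":[[0.12,0.25,-0.08],[0,0.2,0],[0,0,0]],"roll":[0,0,0]}'
python3 -m crank '{"xyz":[[0,0,0],[0,0,0],[0,0,0],[0,0,0],[0,0,0],[0,0,0],[0,0,0],[0,0,0]],"roll":[0,0,0,0,0,0,0,0]}' 1 45
python3 -m crank '{"xyz":[[0,-0.5,0],[0,-1,0],[0,-2,0],[0,-3,0],[0,-3,0],[0,-2,0],[0,0,0],[0,0,0]],"roll":[0,0,0,0,0,0,0,0]}'
python3 - <<'E'
from h import *
s=st()['tool_pos']
cal=robot.calibration('wrist'); img=robot.read_camera('wrist')
G=(255,0,255);R=(0,0,255)
z0=s[2]-.0168
overlay('w26',[([s[0],s[1],z0+.013],.084,R),([s[0],s[1],z0+.045],.013,G)],(0,0,512,384),1.5,'wrist',cal,img)
i=robot.read_camera('side'); cv2.imwrite('pics/s26.png',i[:,:,::-1])
E
```

```text
time: 55.3
tool_pos: [0.6473, 0.0849, 0.0161]
tool_rot: [-1.571, -0.0, 3.141]
contact_force: [-0.3, 0.5, -0.3]
opening: 0.0516
time: 56.1
tool_pos: [0.6474, 0.0849, 0.0162]
tool_rot: [-1.571, 0.0, 3.141]
contact_force: [0.8, 0.8, 0.2]
opening: 0.0252
time: 56.9
tool_pos: [0.6471, 0.0848, 0.131]
tool_rot: [-1.571, -0.0, 3.141]
contact_force: [-0.3, 0.3, -4.4]
opening: 0.0251
t 56.9 p [0.6471 0.0848 0.131 ] rot [-1.5706e+00 -2.0000e-04  3.1413e+00] F [-0.3  0.3 -4.4] open 0.0251 q [ 0.01  0.65  1.27 -0.    1.22  1.58]
```

View pics/w26.png

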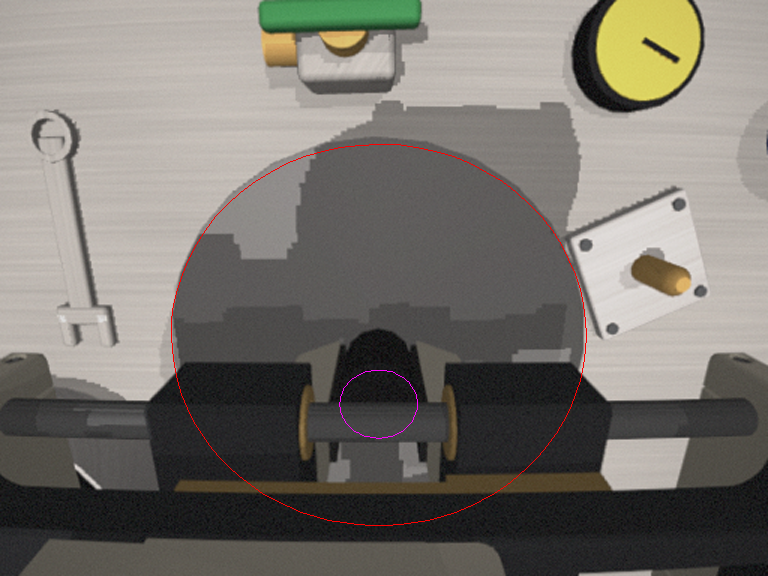

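View pics/s26.png

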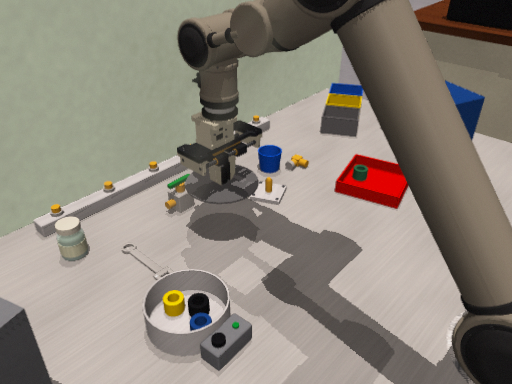

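Run:
```python
from h import *
from scipy.optimize import least_squares
cal=robot.calibration('wrist'); img=robot.read_camera('wrist'); s=st()['tool_pos']
overlay('w27',[],(100,80,410,250),2.5,'wrist',cal,img)
```

```text
t 57.05 p [0.6464 0.0848 0.1293] rot [-1.5706 -0.0035  3.1413] F [ 0.8 -0.8 -2.9] open 0.0253 q [ 0.01  0.66  1.27 -0.    1.22  1.58]
```

View pics/w27.png

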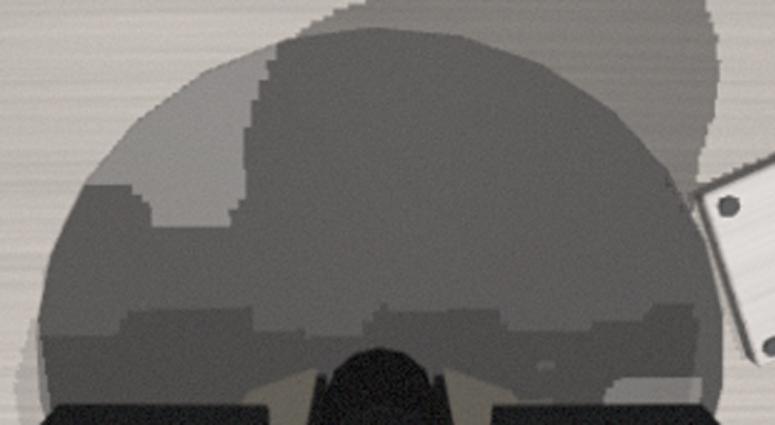

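Run:
```python
from h import *
from scipy.optimize import least_squares
s=st()['tool_pos']; cal=robot.calibration('wrist')
p=np.array([(50,250),(85,183),(135,122),(210,70),(280,42),(370,28),(460,36),(540,65),(615,110),(670,170),(705,240),(720,300),(722,340),(38,340)],float)
uv=(p+.5)/2.5-.5+[100,80]
for dz in (.013,.0105,.008):
  P=plane('wrist',uv,s[2]-.0168+dz,cal)
  r=least_squares(lambda q:np.hypot(P[:,0]-q[0],P[:,1]-q[1])-q[2],[.647,.085,.084])
  print(dz,r.x.round(4),'off',(r.x[:2]-s[:2]).round(4),np.abs(r.fun).max().round(4))
```

```text
t 57.05 p [0.6464 0.0848 0.1293] rot [-1.5706 -0.0035  3.1413] F [ 0.8 -0.8 -2.9] open 0.0253 q [ 0.01  0.66  1.27 -0.    1.22  1.58]
0.013 [0.65   0.0849 0.0829] off [0.0036 0.0001] 0.0005
0.0105 [0.6488 0.0849 0.0842] off [0.0025 0.0001] 0.0006
0.008 [0.6476 0.0849 0.0855] off [0.0013 0.0001] 0.0006
```

```bash
python3 -m crank '{"xyz":[[0.8,0,-1.2],[1.6,0,-2.4],[1.6,0,-2.4],[1.6,0,-2.4],[1.6,0,-2.4],[1.6,0,-2.4],[1.6,0,-2.4],[1.6,0,-2.4],[1.6,0,-2.4],[1.6,0,-2.4],[1,0,-1.6],[0.6,0,-0.8],[0,0,0],[0,0,0],[0,0,0]],"roll":[0,0,0,0,0,0,0,0,0,0,0,0,0,0,0]}'
python3 - <<'E'
from h import *
s=st()['tool_pos']; go(.483,.337,.0688,-np.pi)
cal=robot.calibration('wrist'); img=robot.read_camera('wrist')
G=(255,0,255);R=(0,0,255)
overlay('w28',[([.4847,.337,.06],.079,R),([s[0]+.002,s[1],s[2]-.0168+.0105],.084,G)],(0,0,512,384),1.5,'wrist',cal,img)
i=robot.read_camera('side'); cv2.imwrite('pics/s28.png',cv2.resize(i[190:384,100:340],None,fx=3,fy=3)[:,:,::-1])
E
```

```text
time: 58.55
tool_pos: [0.48, 0.3361, 0.1311]
tool_rot: [-1.57, 0.0, 3.14]
contact_force: [0.5, 0.1, -3.3]
opening: 0.0253
t 58.55 p [0.48   0.3361 0.1311] rot [-1.5704e+00  1.0000e-04  3.1402e+00] F [ 0.5  0.1 -3.3] open 0.0253 q [ 0.48  0.54  1.48 -0.    1.12  2.05]
shift cm [-0.3   6.23 -0.09] world d [ 0.003   0.0009 -0.0623]
roll deg -0.08
```

View pics/w28.png

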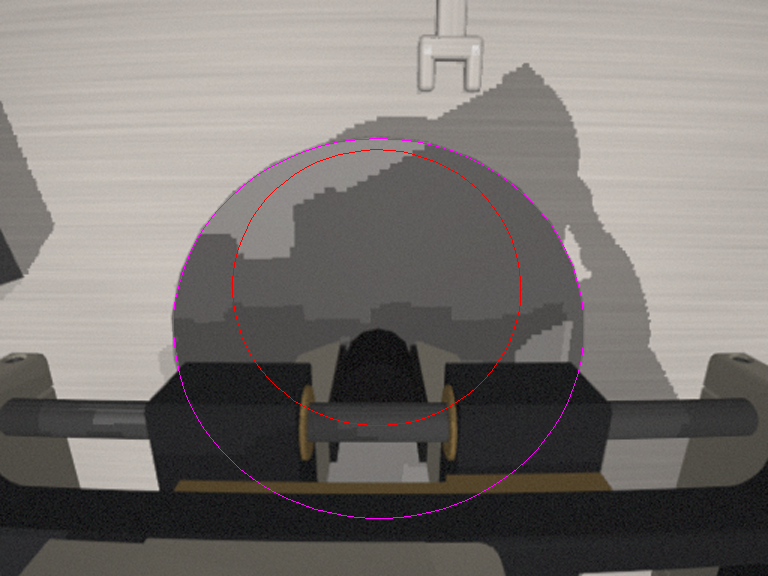

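View pics/s28.png

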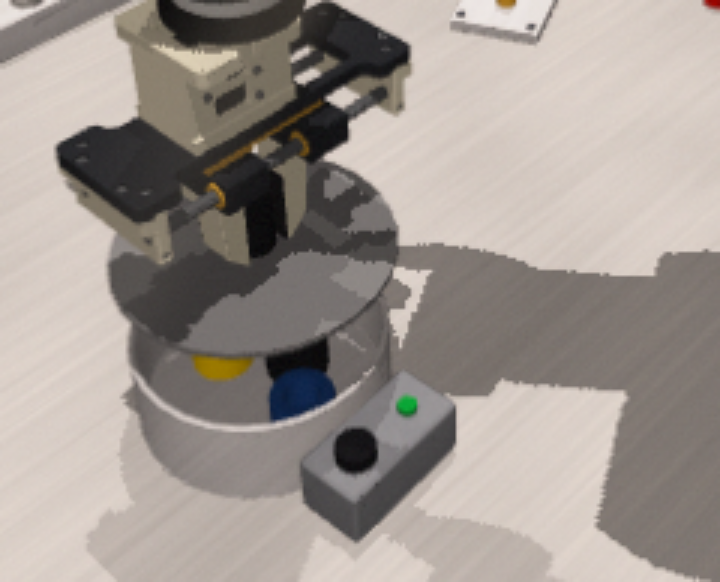

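The cover hangs level above the well and needs 3 mm in +x. Lower it to just above the rim, then go slowly while watching the force.

```bash
python3 -m crank '{"xyz":[[-0.3,0,-0.08],[0,0,0],[0,1.5,0],[0,2,0],[0,1.2,0],[0,0.5,0],[0,0,0],[0,0,0]],"roll":[0,0,0,0,0,0,0,0]}'
python3 - <<'E'
from h import *
s=st()['tool_pos']; go(.483,.337,.0682,-np.pi)
i=robot.read_camera('side'); cv2.imwrite('pics/s29.png',cv2.resize(i[230:384,120:290],None,fx=4,fy=4,interpolation=cv2.INTER_CUBIC)[:,:,::-1])
E
```

```text
time: 59.45
tool_pos: [0.483, 0.3379, 0.0798]
tool_rot: [-1.571, 0.001, 3.141]
contact_force: [-0.0, 0.2, -3.3]
opening: 0.025
t 59.45 p [0.483  0.3379 0.0798] rot [-1.5712e+00  1.1000e-03  3.1414e+00] F [-0.   0.2 -3.3] open 0.025 q [ 0.48  0.6   1.53 -0.    1.01  2.05]
shift cm [-0.    1.16  0.09] world d [ 0.     -0.0009 -0.0116]
roll deg -0.01
```

View pics/s29.png

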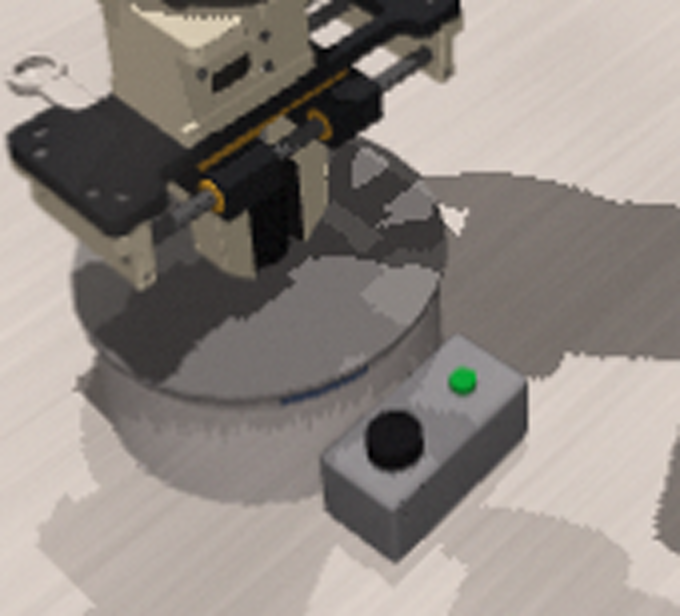

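```bash
python3 -m crank '{"xyz":[[0,0.15,0.08],[0,0.15,0],[0,0.1,0],[0,0,0]],"roll":[0,0,0,0]}'
python3 -m crank '{"xyz":[[0,0.1,0],[0,0.1,0],[0,0.1,0],[0,0,0]],"roll":[0,0,0,0]}'
```

```text
time: 59.9
tool_pos: [0.4824, 0.3368, 0.0751]
tool_rot: [-1.571, -0.0, 3.141]
contact_force: [0.6, 1.4, -3.3]
opening: 0.0251
time: 60.3
tool_pos: [0.4824, 0.3368, 0.072]
tool_rot: [-1.571, -0.0, 3.141]
contact_force: [-0.5, -0.2, -3.7]
opening: 0.0256
```

The plug is 4 mm into the well without contact. Carry on.

```bash
python3 -m crank '{"xyz":[[0,0.1,0],[0,0.1,0],[0,0.1,0],[0,0,0]],"roll":[0,0,0,0]}'
python3 -m crank '{"xyz":[[0,0.1,0],[0,0,0]],"roll":[0,0]}'
```

```text
time: 60.7
tool_pos: [0.4824, 0.3368, 0.069]
tool_rot: [-1.571, -0.0, 3.141]
contact_force: [0.3, -0.1, -4.0]
opening: 0.0252
time: 60.9
tool_pos: [0.4826, 0.3369, 0.0682]
tool_rot: [-1.571, 0.0, 3.141]
contact_force: [0.5, 0.4, -3.5]
opening: 0.0251
```

```bash
python3 -m crank '{"xyz":[[0,0.1,0],[0,0,0]],"roll":[0,0]}'
python3 -m crank '{"xyz":[[0,0.05,0],[0,0,0]],"roll":[0,0]}'
```

```text
time: 61.1
tool_pos: [0.4826, 0.3369, 0.0682]
tool_rot: [-1.571, 0.001, 3.141]
contact_force: [-1.7, -1.4, 4.0]
opening: 0.0254
time: 61.3
tool_pos: [0.4826, 0.3369, 0.0682]
tool_rot: [-1.571, 0.001, 3.141]
contact_force: [-3.9, -1.9, 7.3]
opening: 0.0247
```

Seated at TCP z 68.2 mm, as predicted. Release, rise and check.

```bash
python3 -m crank '{"xyz":[[0,0,0],[0,0,0],[0,0,0],[0,0,0],[0,0,0]],"roll":[0,0,0,0,0]}' -0.2
python3 -m crank '{"xyz":[[0,-1,0],[0,-2,0],[0,-3,0],[0,-3,0],[0,-1,0],[0,0,3],[0,0,3],[0,0,3],[0,0,3],[0,0,3],[0,0,3],[0,0,3],[0,0,3],[0,0,0],[0,0,0]],"roll":[0,0,0,0,0,0,0,0,0,0,0,0,0,0,0]}'
python3 - <<'E'
from h import *
st()
i=robot.read_camera('top'); cv2.imwrite('pics/t30.png',cv2.resize(i[90:290,90:420],None,fx=2.4,fy=2.4,interpolation=cv2.INTER_CUBIC)[:,:,::-1])
i=robot.read_camera('side'); cv2.imwrite('pics/s30.png',cv2.resize(i[230:384,120:290],None,fx=4,fy=4,interpolation=cv2.INTER_CUBIC)[:,:,::-1]); cv2.imwrite('pics/s30f.png',i[:,:,::-1])
E
```

```text
time: 61.8
tool_pos: [0.4825, 0.3369, 0.0666]
tool_rot: [-1.571, -0.0, 3.141]
contact_force: [-0.5, -0.8, -0.4]
opening: 0.0543
time: 63.3
tool_pos: [0.4823, 0.0966, 0.1666]
tool_rot: [-1.571, -0.0, 3.14]
contact_force: [-0.7, -0.1, -0.2]
opening: 0.0553
t 63.3 p [0.4823 0.0966 0.1666] rot [-1.5710e+00 -4.0000e-04  3.1396e+00] F [-0.7 -0.1 -0.2] open 0.0553 q [0.04 0.34 1.7  0.   1.1  1.61]
```

View pics/s30.png

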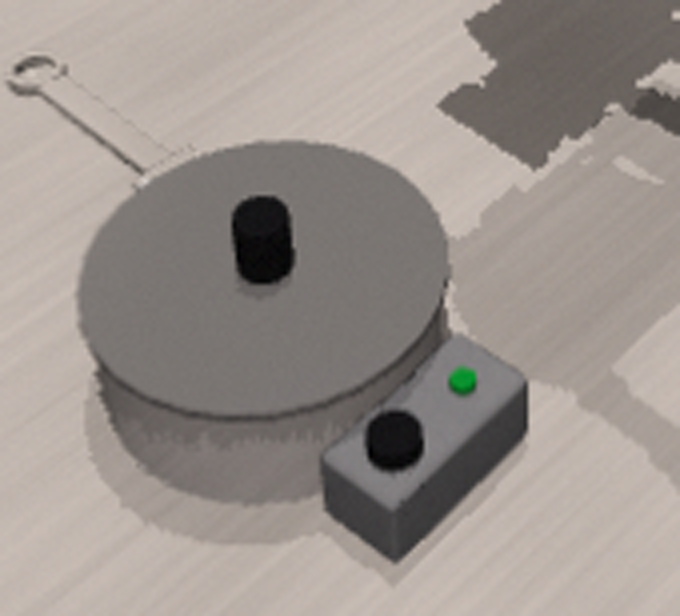

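View pics/t30.png

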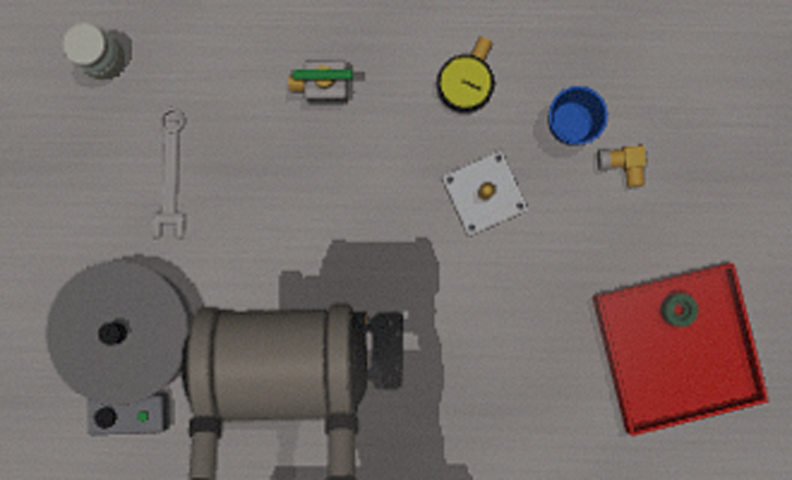

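View pics/s30f.png

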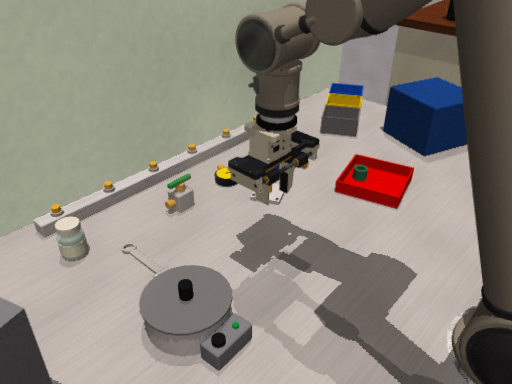

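```bash
python3 -c "
from cell import robot
print(robot.hand_in())"
```

```text
the job is handed in; nothing more can be done
None
```

The job is done and handed in at about 63 s of the 210 s allowed. I checked the sleeves in the order yellow, green, blue, black; no white one showed in the top or side pictures.

| Sleeve | On the pin | Where it went |
|---|---|---|
| Yellow | Right down to the plate | Cleaner |
| Green | Stopped about 24.6 mm above the plate, with about 4 N on the tool | Red tray |
| Blue | Right down to the plate | Cleaner |
| Black | Right down to the plate | Cleaner |

**Cover:** it dropped into the well without contact and stopped at the expected height of about 52 mm. The last pictures show it sitting level on the rim, with green in the tray, the other things in place and the gripper clear.

**Camera disagreement:** the top camera first put the cleaner and pin up to 7 mm and 2 mm off in y from the wrist camera. I used the wrist values, and the placing of yellow and the sleeves on the pin bore them out.

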